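# Return the check weights to their graded stand

### The job

The balance has been checked: put the four brass knob weights back on their wooden weight stand, lined up in order of size, each upright and fully down in the black cup made for it (smallest weight in the smallest cup, and so on to the largest). Lower them in rather than dropping them, knock none over, and leave the bottle, the timer and the Petri dish beside the work where they are.

Things in the scene. Friction and masses are not known exactly. Their poses are not given: they have to be found in the camera images.
- weight_small_center (a point): centre, half-way up, of the smallest of four loose brass knob weights, about 50 g, standing upright on the worktop at the start: 37 mm tall, round body 21 mm across from its foot to 22 mm up, above it a neck and then a round knob 14 mm across that reaches from 26 mm up to the top. z points up through the knob, about which it is round
- cup_small_floor (a point): centre of the inner floor, 17 mm above the worktop, of the smallest black cup, for the smallest weight. The cups stand in a row by size, fixed on a wooden board (254x88 mm, 14 mm high) lying at any angle. Inside 31 mm across, flaring in the top 7 mm to 37 mm; rim 41 mm outside, 12 mm above this floor. x points along the row to the larger cups, z up
- weight_medium_center (a point): centre, half-way up, of the second smallest of four loose brass knob weights, about 100 g, standing upright on the worktop at the start: 47 mm tall, round body 31 mm across from its foot to 28 mm up, above it a neck and then a round knob 19 mm across that reaches from 33 mm up to the top. z points up through the knob, about which it is round
- cup_medium_floor (a point): centre of the inner floor, 17 mm above the worktop, of the second smallest black cup, for the second smallest weight. The cups stand in a row by size, fixed on a wooden board (254x88 mm, 14 mm high) lying at any angle. Inside 41 mm across, flaring in the top 7 mm to 47 mm; rim 51 mm outside, 12 mm above this floor. x points along the row to the larger cups, z up
- weight_large_center (a point): centre, half-way up, of the second largest of four loose brass knob weights, about 200 g, standing upright on the worktop at the start: 57 mm tall, round body 41 mm across from its foot to 34 mm up, above it a neck and then a round knob 25 mm across that reaches from 40 mm up to the top. z points up through the knob, about which it is round
- cup_large_floor (a point): centre of the inner floor, 17 mm above the worktop, of the second largest black cup, for the second largest weight. The cups stand in a row by size, fixed on a wooden board (254x88 mm, 14 mm high) lying at any angle. Inside 51 mm across, flaring in the top 7 mm to 57 mm; rim 61 mm outside, 12 mm above this floor. x points along the row to the larger cups, z up
- weight_largest_center (a point): centre, half-way up, of the largest of four loose brass knob weights, about 500 g, standing upright on the worktop at the start: 68 mm tall, round body 51 mm across from its foot to 40 mm up, above it a neck and then a round knob 30 mm across that reaches from 48 mm up to the top. z points up through the knob, about which it is round
- cup_largest_floor (a point): centre of the inner floor, 17 mm above the worktop, of the largest black cup, for the largest weight. The cups stand in a row by size, fixed on a wooden board (254x88 mm, 14 mm high) lying at any angle. Inside 61 mm across, flaring in the top 7 mm to 67 mm; rim 71 mm outside, 12 mm above this floor. x points along the row to the larger cups, z up
- media_bottle_center (a point): centre of a loose glass laboratory bottle with a blue cap, 62 mm across, 111 mm tall, standing left of the weights; a bystander
- bench_timer: small loose white wedge-shaped bench timer, 62 x 78 x 34 mm, origin under its centre; a bystander
- seed_dish: loose lidded Petri dish with a dark grey filling, 91 mm across, 16 mm tall, origin under its centre; a bystander

How it is judged:
By the outcome, as a careful person would: the job done as asked, in the order asked, and still so for the second after the job is handed in, with the robot touching nothing.
It also fails if it takes over 90 s, if anything falls off the work surface, if the arm or the gripper's body presses on something with over 40 N, if the wrist force passes 120 N, or if a joint passes its speed limit or range.

### The arm

A 6-joint arm with a two-finger parallel gripper is mounted at the origin on a cart in front of the work surface, level with it; the furniture and walls round the work are solid. World frame = base frame: x ahead of the robot, y to its left, z up, the work surface at z = 0. Lengths are in m, angles in rad, forces in N, time in s.
With the tool pointing down it reaches from about 0.35 to 0.975 m from the base axis. Payload 4.9 kg.
Tool frame: the origin (TCP) lies at the very end of the fingers, on their centre line; the grasp point (between the pads) lies 19 mm behind it (manip.grip_depth is the distance from the TCP to the grasp point, in m); z points along the fingers, x is the direction in which the jaws open and shut, and the axes are right-handed (so a half turn about z gives the same grasp; the last joint's range is limited). The gripper opens to 85 mm and grips with 20 to 120 N. Pads are 22 mm wide; open, the fingers measure 114 mm over their backs; the gripper's body (76 mm by 85 mm) begins 54 mm behind the grasp point. The pads swing forward as they close: fully open they stand 13 mm farther back than shut.
Start: joints at [1.045, 0.053, 1.613, -0, 1.476, -0.119], TCP at [0.247, 0.574, 0.231] pointing down, gripper open.
Joint ranges: [-3.01, 3.01], [-1.01, 2.22], [0.06, 2.58], [-1.02, 4.17], [0.09, 2.62], [-3.14, 3.14]. Speed limits (rad/s): [2.57, 2.57, 3.14, 3.14, 3.14, 3.14].

### API

Orientations are given as a unit quaternion [w, x, y, z].
In Python, from plant import manip gives the robot as it stands. The module is installed in compiled form; this text tells all that it offers.
- The arm moves only by the shell command python3 -m crank 'ROWS' [OPENING]. ROWS is JSON, a list of rows, each a list of 4 numbers: the shift along the tool's x, y, z in cm, then the turn about the tool's z in units of 6 degrees (1.0 is 6 degrees). A call has 1 to 10 rows; each row shifts and turns the commanded pose from where the row before left it, along the tool's axes as they then stand; what a row does not reach is not made up. A row lasts 1/12 s, in which the tool goes at most 41.7 mm and 7.16 degrees, less where a joint would pass 70% of its speed; a pose out of reach is approached as far as the arm can. A call with a gripper value outside its range is refused whole. OPENING is the opening, from 0 (shut) to 1 (fully open), set as the call begins (- or left out, the last holds). The fingers move at their own pace and stop on an object; the grip force is fixed at half the most. Time passes only in rows, so rows that do not move let the fingers close. It gives the time, the measured TCP pose, the force and the opening at its end, in the units of the state.
- manip.state(): the state, without advancing time (a new reading comes with each control period).
- manip.grab_frame(name): name is "scene" or "side" or "wrist"; returns a dict with "img" (480x640x3 uint8, red, green, blue), "intrinsics" (3x3 intrinsics, pixels), "D" ([k1, k2, p1, p2, k3] as OpenCV has them; the pictures are not rectified), "position" and "orientation" of the camera in the world. Camera axes: x right, y up, looking along -z (the intrinsics and any distortion apply to the point x, -y, -z); pixel columns grow to the right and rows downward; lengths in m; the calibration is good to about 2 mm. A picture is of the moment at which its call begins. There is no depth.
- manip.job_done(): hands the job in, once; it reports no verdict.
The state is a dict: "time": time; "joint_pos": joint angles; "joint_vel": joint speeds; "joint_efforts": joint torques, N m; "tool_pos": TCP position; "tool_rot": TCP orientation; "contact_force": force on the tool from outside, world axes, zero at the start; "ft_torque": the same for the moment, N m; "gripper_width": opening from 0.0 (shut) to 1.0 (fully open).
Only numpy, scipy, OpenCV 4.12 (cv2) and the standard library are available. Lean on these libraries where they do the work, as an engineer would, in place of code of your own. Each camera call takes 0.05 s, during which the arm holds its last target.

## Working session

There is one attempt and no reset: what is moved stays moved. The work goes in short steps, Python scripts to look and compute and a shell command to move; the robot and the scene stay as the last step left them, time stands still between calls to the robot, and variables do not carry over. Pictures are saved under pics/ and viewed, and the job is handed in when it is done.

```bash
mkdir -p pics; python3 - <<'E'
from plant import manip
import cv2
print(manip.state(), manip.grip_depth)
for n in ["scene","side","wrist"]:
    f=manip.grab_frame(n); cv2.imwrite(f"pics/{n}0.png",f["img"][:,:,::-1]); print(n,f["intrinsics"],f["D"],f["position"],f["orientation"])
E
```

```text
{'time': 0.0, 'joint_pos': array([ 1.04498315e+00,  5.33621737e-02,  1.61432831e+00, -8.02869555e-06,
        1.47603012e+00, -1.19026778e-01]), 'joint_vel': array([-1.22091048e-03, -7.51027079e-04, -5.55918344e-04,  1.09478337e-03,
        7.97888953e-05,  6.74827583e-04]), 'joint_efforts': array([-1.09400153e-03, -3.93686914e+01, -3.70174491e+01, -2.15671839e-04,
        7.05293191e-03, -7.60862413e-07]), 'tool_pos': array([0.24697777, 0.57342767, 0.23003925]), 'tool_rot': array([ 4.78763169e-04,  8.35361517e-01,  5.49699922e-01, -9.50183812e-04]), 'contact_force': array([ 0.02591573, -0.03240067,  1.2488703 ]), 'ft_torque': array([ 0.00044331, -0.00692156, -0.01562341]), 'gripper_width': 0.9970721361845724} 0.0187
scene [[562.85864009   0.         320.78863087]
 [  0.         562.85864009 236.01209332]
 [  0.           0.           1.        ]] [-0.09490937  0.          0.          0.          0.        ] [0.45610301 1.08292174 0.96307901] [-0.05321203 -0.02854846  0.41736077  0.90673229]
side [[492.06855509   0.         313.76477443]
 [  0.         492.06855509 241.96570174]
 [  0.           0.           1.        ]] [-0.05571421  0.          0.          0.          0.        ] [ 0.12023688 -0.62532797  0.70722681] [ 0.85645754  0.41689073 -0.12497891 -0.27760202]
wrist [[390.52823811   0.         315.63708423]
 [  0.         390.52823811 242.68926967]
 [  0.           0.           1.        ]] [-0.00913693  0.          0.          0.          0.        ] [0.18292336 0.60136824 0.37203346] [ 0.82682946 -0.11672468 -0.07652533  0.54485985]
```

View pics/scene0.png

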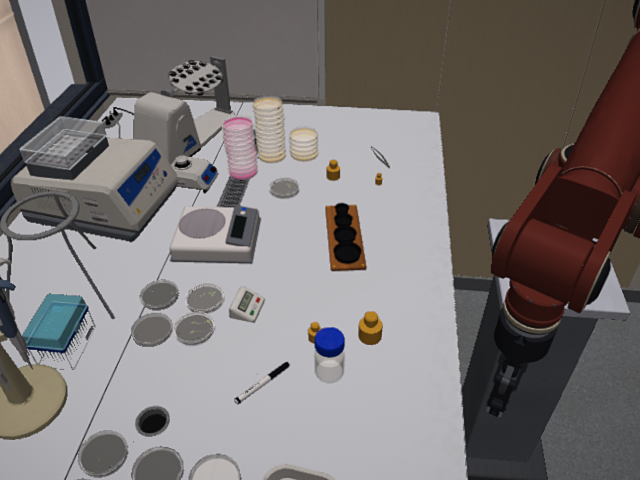

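View pics/side0.png

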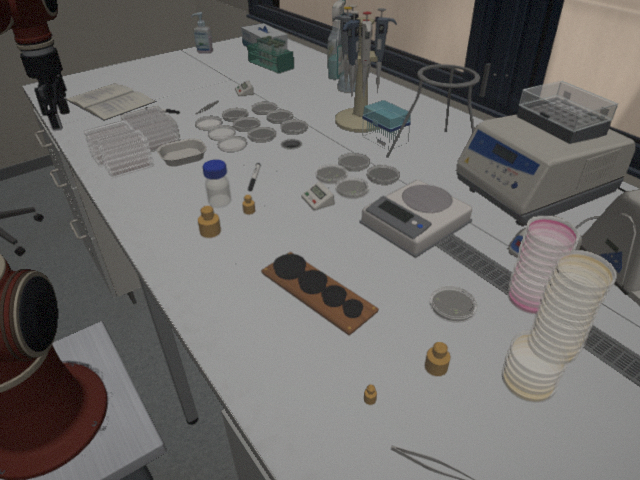

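View pics/wrist0.png

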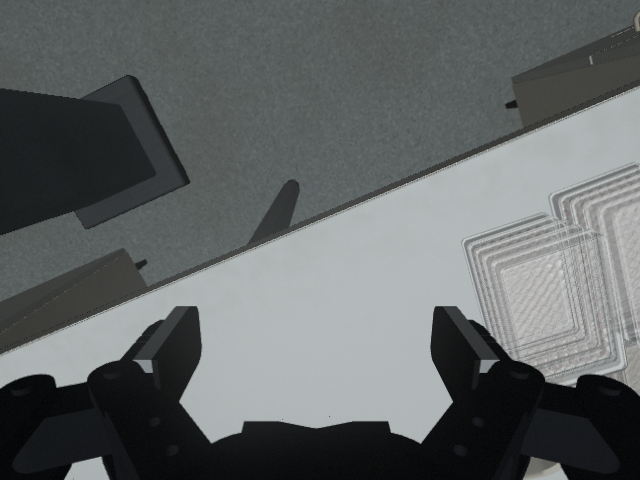

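```bash
cat > h.py <<'E'
import numpy as np, cv2
from scipy.spatial.transform import Rotation as R
def rot(q): return R.from_quat([q[1],q[2],q[3],q[0]]).as_matrix()
F=np.diag([1.,-1,-1])
def proj(f,P):
    Rc=rot(f["orientation"]); pc=(np.atleast_2d(P)-f["position"])@Rc@F
    return cv2.projectPoints(pc,np.zeros(3),np.zeros(3),f["intrinsics"],np.array(f["D"],float))[0][:,0]
def ray(f,uv,z):
    n=cv2.undistortPoints(np.array(uv,float).reshape(-1,1,2),f["intrinsics"],np.array(f["D"],float))[:,0]
    d=np.c_[n,np.ones(len(n))]@F@rot(f["orientation"]).T
    return f["position"]+d*((z-f["position"][2])/d[:,2])[:,None]
# name: H, body d, body h, knob d, knob z0
W=dict(small=(37,21,22,14,26),medium=(47,31,28,19,33),large=(57,41,34,25,40),largest=(68,51,40,30,48))
t=np.linspace(0,2*np.pi,40,endpoint=False)
def wmask(f,n,xy,ss=4):
    H,bd,bh,kd,kz=[v/1000 for v in W[n]]
    m=np.zeros((480*ss,640*ss),np.uint8)
    def hull(r):
        P=np.concatenate([np.c_[xy[0]+rr*np.cos(t),xy[1]+rr*np.sin(t),np.full(40,z)] for rr,z in r])
        p=proj(f,P); cv2.fillConvexPoly(m,cv2.convexHull(((p+.5)*ss).round().astype(np.int32)),1)
    hull([(bd/2,0),(bd/2,bh)]); hull([(kd/3,bh),(kd/3,kz)])
    c=(kz+H)/2; a=(H-kz)/2
    hull([(kd/2*np.cos(b),c+a*np.sin(b)) for b in np.linspace(-1.5,1.5,9)])
    return cv2.resize(m.astype(np.float32),(640,480),interpolation=cv2.INTER_AREA)
def brass(img):
    h=cv2.cvtColor(img,cv2.COLOR_RGB2HSV)
    return ((h[...,0]>12)&(h[...,0]<28)&(h[...,1]>150)&(h[...,2]>40)).astype(np.uint8)
E
python3 - <<'E'
from plant import manip
from h import *
S=manip.grab_frame("scene");D=manip.grab_frame("side")
np.save("s0.npy",[S,D],allow_pickle=True)
for nm,f in(("scene",S),("side",D)):
    n,l,st,c=cv2.connectedComponentsWithStats(brass(f["img"]))
    for i in range(1,n):
        if st[i,4]>15: print(nm,st[i],c[i].round(1),ray(f,[c[i]],.02)[0].round(3))
a=cv2.resize(S["img"][130:370,220:460],(560,560),interpolation=cv2.INTER_CUBIC)
cv2.imwrite("pics/s1.png",a[:,:,::-1])
a=cv2.resize(D["img"][150:450,180:480],(590,590),interpolation=cv2.INTER_CUBIC)
cv2.imwrite("pics/d1.png",a[:,:,::-1])
E
```

```text
scene [327 160  13  20 194] [333.  170.2] [ 0.596 -0.315  0.02 ]
scene [376 173   6  12  53] [378.4 178.8] [ 0.459 -0.285  0.02 ]
scene [348 205  14  44 235] [355.  224.1] [ 0.512 -0.069  0.02 ]
scene [327 206  38  64 598] [339.3 244.9] [0.545 0.018 0.02 ]
scene [359 312  23  33 590] [370.1 328.5] [0.452 0.283 0.02 ]
scene [309 323  12  20 134] [313.1 330.9] [0.574 0.304 0.02 ]
```

View pics/s1.png

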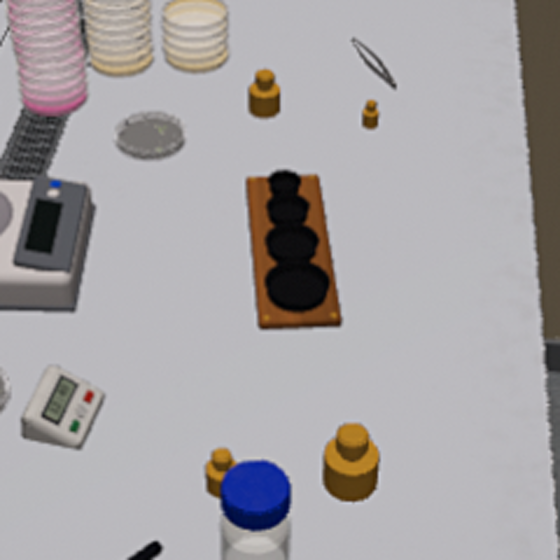

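View pics/d1.png

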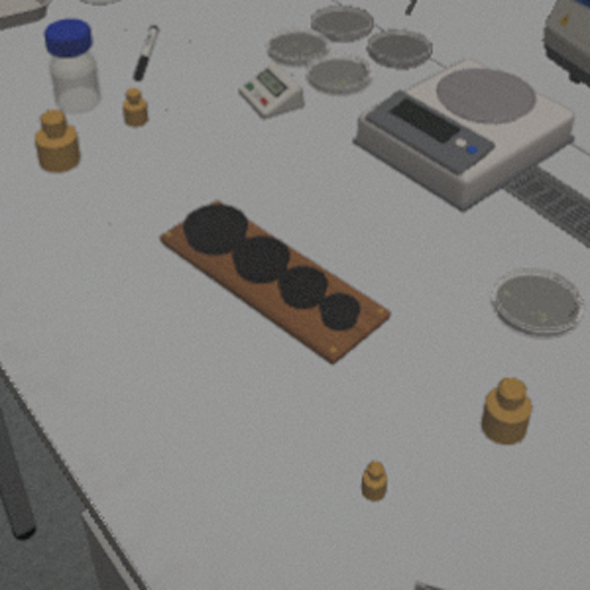

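```bash
cat > fit.py <<'E'
from h import *
from scipy.optimize import minimize
S,D=np.load("s0.npy",allow_pickle=True)
def bm(img,lo):
    h=cv2.cvtColor(cv2.GaussianBlur(img,(3,3),0),cv2.COLOR_RGB2HSV)
    return ((h[...,0]>10)&(h[...,0]<32)&(h[...,1]>lo)).astype(np.float32)
ms={0:bm(S["img"],110),1:bm(D["img"],70)}
init=dict(small=(.459,-.285),large=(.596,-.315),medium=(.565,.30),largest=(.452,.283))
for n,x0 in init.items():
    res=[]
    for cams in ((0,),(1,),(0,1)):
        if n=="medium" and 0 in cams and len(cams)==1: continue
        def cost(p):
            s=0
            for c in cams:
                f=(S,D)[c]; w=wmask(f,n,p); u,v=proj(f,[x0[0],x0[1],.02])[0].astype(int)
                sl=np.s_[v-35:v+35,u-35:u+35]
                m=ms[c][sl]; ww=w[sl]
                if n=="medium" and c==0:
                    im=f["img"][sl].astype(int)
                    k=np.ones_like(m); vv,uu=np.mgrid[v-35:v+35,u-35:u+35]; k[(uu>316+0*vv)&(vv>326)]=0; k[uu>322]=0
                    s+=(abs(m-ww)*k).sum(); continue
                s+=abs(m-ww).sum()
            return s
        q=minimize(cost,x0,method="Nelder-Mead",options=dict(initial_simplex=np.array(x0)+[[0,0],[.012,0],[0,.012]],xatol=1e-4))
        res.append((cams,q.x.round(4),round(float(q.fun),1)))
    print(n,res)
E
python3 fit.py
cat > cups.py <<'E'
from h import *
from scipy.optimize import minimize
S,D=np.load("s0.npy",allow_pickle=True)
def blk(img): return (cv2.GaussianBlur(img,(3,3),0).max(2)<62).astype(np.float32)
rad=np.array([41,51,61,71])/2000
def render(f,C,ss=4):
    m=np.zeros((480*ss,640*ss),np.uint8)
    for (x,y),r in zip(C,rad):
        P=np.concatenate([np.c_[x+r*np.cos(t),y+r*np.sin(t),np.full(40,z)] for z in(.014,.029)])
        cv2.fillConvexPoly(m,cv2.convexHull(((proj(f,P)+.5)*ss).round().astype(np.int32)),1)
    return cv2.resize(m.astype(np.float32),(640,480),interpolation=cv2.INTER_AREA)
BX={0:np.s_[195:275,318:372],1:np.s_[240:335,255:385]}
# params: x,y of small, yaw, spacings
def cent(p):
    d=np.array([np.cos(p[2]),np.sin(p[2])]); s=np.r_[0,np.cumsum(p[3:])]
    return np.array(p[:2])+s[:,None]*d
p0=np.array([.515,-.09,1.6,.052,.062,.072])
M=[blk(S["img"]),blk(D["img"])]
for cams in((0,),(1,),(0,1)):
    c=lambda p:sum(abs(render((S,D)[k],cent(p))[BX[k]]-M[k][BX[k]]).sum() for k in cams)
    b=p0
    for _ in range(3):
        sim=np.vstack([b,b+np.diag([.015,.015,.1,.005,.005,.005])])
        q=minimize(c,b,method="Nelder-Mead",options=dict(initial_simplex=sim,xatol=1e-4,maxiter=400)); b=q.x
    print(cams,b.round(4),q.fun,"area",[M[k][BX[k]].sum() for k in cams]);print(cent(b).round(4).tolist())
a=[]
for k,f in enumerate((S,D)):
    im=f["img"].copy(); im[...,1][render(f,cent(b))>.5]=200
    a.append(cv2.resize(im[BX[k]],(390,500),interpolation=cv2.INTER_NEAREST))
cv2.imwrite("pics/cups.png",np.hstack(a)[:,:,::-1])
E
python3 cups.py
```

```text
small [((0,), array([ 0.4592, -0.2923]), 94.0), ((1,), array([ 0.4601, -0.2867]), 51.6), ((0, 1), array([ 0.4592, -0.2878]), 150.0)]
large [((0,), array([ 0.5971, -0.314 ]), 42.4), ((1,), array([ 0.5965, -0.3044]), 79.0), ((0, 1), array([ 0.5967, -0.3046]), 147.6)]
medium [((1,), array([0.5704, 0.3127]), 177.4), ((0, 1), array([0.5687, 0.307 ]), 235.5)]
largest [((0,), array([0.453 , 0.2841]), 60.1), ((1,), array([0.4536, 0.2946]), 82.2), ((0, 1), array([0.4521, 0.2873]), 216.5)]
(0,) [ 0.5527 -0.1237  1.7461  0.05    0.052   0.0651] 148.25 area [np.float32(1113.0)]
[[0.5527, -0.1237], [0.544, -0.0744], [0.5349, -0.0232], [0.5236, 0.041]]
(1,) [ 0.5456 -0.0756  1.7531  0.0582  0.0617  0.004 ] 482.9375 area [np.float32(1838.0)]
[[0.5456, -0.0756], [0.535, -0.0183], [0.5238, 0.0424], [0.5231, 0.0462]]
(0, 1) [ 0.5525 -0.1206  1.7498  0.0423  0.0646  0.0607] 568.5625 area [np.float32(1113.0), np.float32(1838.0)]
[[0.5525, -0.1206], [0.5449, -0.079], [0.5334, -0.0154], [0.5226, 0.0443]]
```

```bash
cat >> h.py <<'E'
def mv(s,goal,yaw=None):
    "tool-frame shift in cm from current measured pose to goal"
    q=s["tool_rot"];Rm=rot(q); d=Rm.T@(np.array(goal)-s["tool_pos"])*100
    out=[d.round(2)]
    x=Rm[:,0]; cur=np.arctan2(x[1],x[0])
    if yaw is not None:
        dy=(cur-yaw+np.pi/2)%np.pi-np.pi/2  # tool z down: positive turn lowers world yaw
        out.append(round(np.degrees(dy)/6,2))
    return out,round(np.degrees(cur),1)
E
python3 - <<'E'
from plant import manip
from h import *
f=manip.grab_frame("wrist");s=manip.state()
Rm=rot(s["tool_rot"])
print(Rm.T@(f["position"]-s["tool_pos"]), Rm.T@rot(f["orientation"])@[0,0,-1], proj(f,s["tool_pos"]), proj(f,s["tool_pos"]+[0,0,.019]))
S,D=np.load("s0.npy",allow_pickle=True)
print("bottle cap",ray(S,[[329,340]],.108), ray(D,[[214.5,168]],.108))
print(mv(s,[.5,.2,.25],np.pi/2-.17+np.pi/2))
print(s["joint_pos"])
E
```

```text
[-7.18787136e-05 -6.99393518e-02 -1.41671646e-01] [0.00124018 0.27662972 0.96097579] [[315.26625187 313.04147105]] [[315.22902158 337.32594583]]
bottle cap [[0.52982076 0.3955105  0.108     ]] [[0.52410932 0.37915627 0.108     ]]
([array([-24.33,  38.01,  -1.9 ]), np.float64(12.74)], np.float64(66.7))
[ 1.04495396e+00  5.29365208e-02  1.61337404e+00  3.59311764e-05
  1.47599716e+00 -1.19015696e-01]
```

```bash
python3 -m crank '[[-1.8,2.7,-0.2,0],[-1.8,2.7,-0.2,0],[-1.8,2.7,-0.2,0],[-1.8,2.7,-0.2,0],[-1.8,2.7,-0.2,0],[-1.8,2.7,-0.2,0],[-1.8,2.7,-0.2,0],[-1.8,2.7,-0.2,0],[-1.8,2.7,-0.2,0],[-1.8,2.7,-0.2,0]]'; python3 -m crank '[[-1.5,2.7,0,0],[-1.5,2.7,0,0],[-1.5,2.7,0,0],[-1.5,2.7,0,0],[0,0,0,0],[0,0,0,0]]'
python3 - <<'E'
from plant import manip
from h import *
f=manip.grab_frame("wrist");np.save("w1.npy",f,allow_pickle=True);cv2.imwrite("pics/w1.png",f["img"][:,:,::-1])
s=manip.state();print(s["tool_pos"],s["time"],s["joint_pos"])
E
```

```text
time: 1.13
tool_pos: [0.4246, 0.3004, 0.2515]
tool_rot: [0.0, 0.835, 0.55, 0.0]
contact_force: [0.1, 0.1, 0.1]
gripper_width: 0.998
time: 1.63
tool_pos: [0.5, 0.2029, 0.2511]
tool_rot: [-0.0, 0.836, 0.549, -0.0]
contact_force: [-0.6, -0.2, -0.5]
gripper_width: 0.998
[0.49946247 0.20379312 0.25117819] 1.6833 [ 2.49170236e-01 -1.63773807e-01  1.78780365e+00  4.73124630e-04
  1.51802606e+00 -9.13700275e-01]
```

View pics/w1.png

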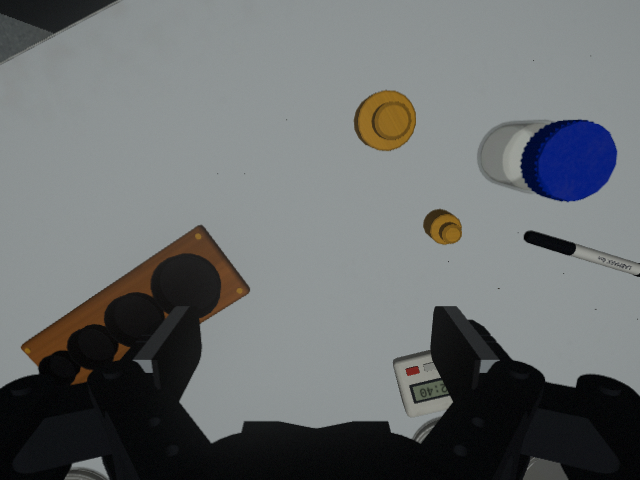

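```bash
cat >> h.py <<'E'
from scipy.optimize import minimize
def fitw(f,n,x0,lo=120,ret=False):
    h=cv2.cvtColor(cv2.GaussianBlur(f["img"],(3,3),0),cv2.COLOR_RGB2HSV)
    m=((h[...,0]>10)&(h[...,0]<32)&(h[...,1]>lo)).astype(np.float32)
    u,v=proj(f,[x0[0],x0[1],.02])[0].astype(int); k=60
    sl=np.s_[max(v-k,0):v+k,max(u-k,0):u+k]
    c=lambda p:abs(m[sl]-wmask(f,n,p,2)[sl]).sum()
    q=minimize(c,x0,method="Nelder-Mead",options=dict(initial_simplex=np.array(x0)+[[0,0],[.012,0],[0,.012]],xatol=1e-4))
    return q.x.round(4),round(float(q.fun)),m[sl].sum()
E
python3 - <<'E'
from h import *
f=np.load("w1.npy",allow_pickle=True).item()
print(fitw(f,"largest",(.453,.288)),fitw(f,"medium",(.57,.307)))
print("knobs",ray(f,[[392,120]],.065),ray(f,[[450,233]],.044))
print("cap",ray(f,[[577,159]],.111))
print("board corners",ray(f,[[203,225],[249,291],[22,347]],.014))
print("cup largest",ray(f,[[186,285]],.029))
E
```

```text
(array([0.4528, 0.2895]), 281, np.float32(2789.0)) (array([0.5707, 0.3107]), 163, np.float32(945.0))
knobs [[0.45292996 0.29057173 0.065     ]] [[0.56898231 0.30896873 0.044     ]]
cap [[0.52751108 0.39405465 0.111     ]]
board corners [[ 0.47458304  0.09207361  0.014     ]
 [ 0.55665014  0.10291767  0.014     ]
 [ 0.51726412 -0.15584977  0.014     ]]
cup largest [[0.52097044 0.05287397 0.029     ]]
```

```bash
python3 -m crank '[[-2.74,1.72,0,0],[-2.74,1.72,0,0],[-2.74,1.72,0,0],[-2.74,1.72,0,0],[-2.74,1.72,0,0],[-2.74,1.72,0,0],[-2.74,1.72,0,0]]'; python3 -m crank '[[0,0,0,1],[0,0,0,1],[0,0,0,1],[0,0,0,1],[0,0,0,1],[0,0,0,1],[0,0,0,1],[0,0,0,1],[0,0,0,1],[0,0,0,0.5]]';python3 -m crank '[[0,0,0,0],[0,0,0,0]]'
python3 - <<'E'
from plant import manip
from h import *
f=manip.grab_frame("wrist");np.save("w2.npy",f,allow_pickle=True);cv2.imwrite("pics/w2.png",f["img"][:,:,::-1])
s=manip.state();print(s["tool_pos"],s["time"],s["joint_pos"],mv(s,[.459,-.288,.15],np.radians(9.8)))
E
```

```text
time: 2.27
tool_pos: [0.5339, -0.0197, 0.2515]
tool_rot: [-0.0, 0.835, 0.551, 0.0]
contact_force: [0.4, 1.0, -0.2]
gripper_width: 1.004
time: 3.1
tool_pos: [0.5339, -0.0182, 0.2513]
tool_rot: [-0.0, 0.997, 0.083, 0.0]
contact_force: [0.3, 1.1, -0.2]
gripper_width: 0.995
time: 3.27
tool_pos: [0.534, -0.0186, 0.2513]
tool_rot: [-0.0, 0.996, 0.086, 0.0]
contact_force: [-0.2, -0.5, -0.4]
gripper_width: 1.003
[ 0.53402428 -0.01884125  0.25131769] 3.3167 [-1.74658402e-01 -1.76813343e-01  1.79905225e+00  1.56661354e-04
  1.51934523e+00 -3.46617670e-01] ([array([-12.  ,  25.24,  10.13]), np.float64(0.01)], np.float64(9.9))
```

View pics/w2.png

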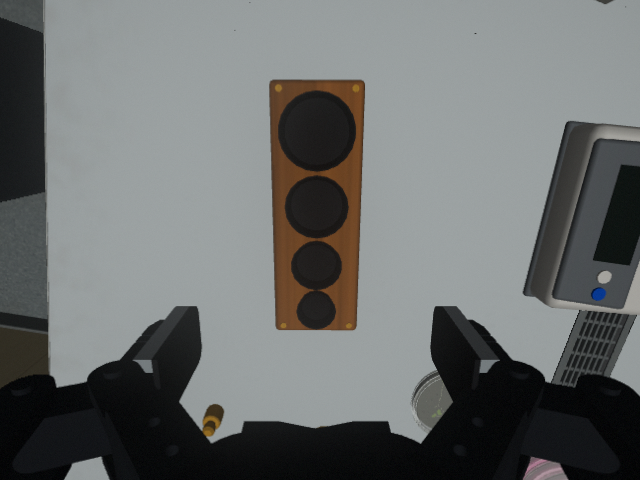

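```bash
cat > cups2.py <<'E'
from h import *
f=np.load("w2.npy",allow_pickle=True).item()
im=cv2.GaussianBlur(f["img"],(3,3),0)
h=cv2.cvtColor(im,cv2.COLOR_RGB2HSV)
k=(im.max(2)<72).astype(np.uint8)
k[:,:272]=0;k[:,362:]=0;k[:85]=0;k[330:]=0
rad=np.array([71,61,51,41])/2000
n,l,st,c=cv2.connectedComponentsWithStats(k)
print([ (st[i].tolist(),c[i].round(1).tolist()) for i in range(1,n) if st[i,4]>50])
def render(C,ss=4):
    m=np.zeros((480*ss,640*ss),np.uint8)
    for (x,y),r in zip(C,rad):
        P=np.concatenate([np.c_[x+r*np.cos(t),y+r*np.sin(t),np.full(40,z)] for z in(.014,.029)])
        cv2.fillConvexPoly(m,cv2.convexHull(((proj(f,P)+.5)*ss).round().astype(np.int32)),1)
    return cv2.resize(m.astype(np.float32),(640,480),interpolation=cv2.INTER_AREA)
x0=ray(f,[[317,130],[316.5,207],[316,265],[316,310]],.029)[:,:2]
print(x0.round(4).tolist())
cost=lambda p:abs(render(p.reshape(4,2),2)[80:335,265:370]-k[80:335,265:370]).sum()
b=x0.ravel()
for _ in range(3):
    b=minimize(cost,b,method="Nelder-Mead",options=dict(initial_simplex=np.vstack([b,b+np.eye(8)*.006]),xatol=1e-4,maxiter=500)).x
print(b.reshape(4,2).round(4).tolist(),cost(b),k.sum())
C=b.reshape(4,2);d=np.diff(C,axis=0);print(np.hypot(*d.T),np.degrees(np.arctan2(-d[:,1],-d[:,0]))+180)
E
python3 cups2.py
```

```text
[([278, 90, 78, 82, 4983], [316.4, 130.6]), ([285, 175, 64, 64, 3139], [316.3, 206.5]), ([291, 241, 51, 88, 3119], [316.0, 281.9])]
[[0.5236, 0.0514], [0.5353, -0.0176], [0.5449, -0.0748], [0.5533, -0.1226]]
[[0.5233, 0.0499], [0.5352, -0.0188], [0.5455, -0.0793], [0.553, -0.1228]] 687.0 11241
[0.06975349 0.06139279 0.04406113] [279.76465226 279.72362327 279.74322561]
```

```bash
cat >> cups2.py <<'E'
def cen(p):
    dr=np.array([np.cos(p[2]),np.sin(p[2])]); s=np.r_[0,np.cumsum(np.array([.066,.056,.046])+p[3])]
    return p[:2]-s[:,None]*dr
for T in (60,72,85):
    k=(im.max(2)<T).astype(np.uint8);k[:,:272]=0;k[:,362:]=0;k[:85]=0;k[330:]=0
    c4=lambda p:abs(render(cen(p),2)[80:335,265:370]-k[80:335,265:370]).sum()
    b=np.array([.5235,.051,1.7408,.0025])
    for _ in range(2): b=minimize(c4,b,method="Nelder-Mead",options=dict(initial_simplex=np.vstack([b,b+np.diag([.005,.005,.03,.002])]),xatol=1e-4,maxiter=300)).x
    print(T,b.round(4),cen(b).round(4).tolist(),c4(b),k.sum(),render(cen(b)).sum())
o=f["img"].copy()
for (x,y),r in zip(cen(b),rad):
    for rr,z,col in((r,.029,(0,255,0)),(r-.005,.017,(255,0,0))):
        cv2.polylines(o,[(proj(f,np.c_[x+rr*np.cos(t),y+rr*np.sin(t),np.full(40,z)])*16).astype(np.int32)],True,col,1,cv2.LINE_AA,4)
cv2.imwrite("pics/ov.png",cv2.resize(cv2.convertScaleAbs(o[75:340,240:400],alpha=2),None,fx=2.2,fy=2.2)[:,:,::-1])
E
python3 cups2.py|tail -3
```

```text
60 [0.523  0.0495 1.745  0.0028] [[0.523, 0.0495], [0.5349, -0.0183], [0.5451, -0.0762], [0.5536, -0.1242]] 1006.25 10983 11928.125
72 [0.5233 0.0499 1.7372 0.0033] [[0.5233, 0.0499], [0.5348, -0.0184], [0.5446, -0.0769], [0.5528, -0.1255]] 761.75 11241 11939.375
85 [0.523  0.05   1.7423 0.0033] [[0.523, 0.05], [0.5349, -0.0183], [0.545, -0.0768], [0.5534, -0.1254]] 621.0 11630 11944.1875
```

View pics/ov.png

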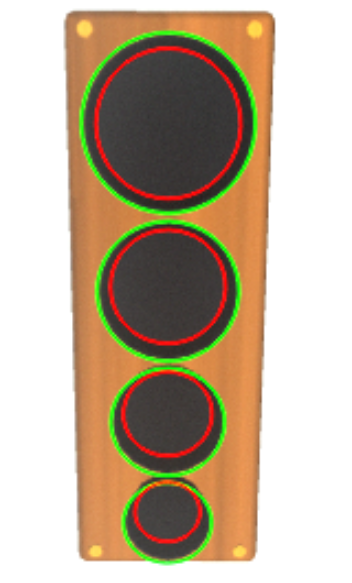

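```bash
python3 -m crank '[[-1.2,2.15,0.6,0],[-1.2,2.15,0.6,0],[-1.2,2.15,0.6,0],[-1.2,2.15,0.6,0],[-1.2,2.15,0.6,0],[-1.2,2.15,0.6,0],[-1.2,2.15,0.6,0],[-1.2,2.15,0.6,0],[-1.2,2.15,0.6,0],[-1.2,2.15,0.6,0]]' 0.5;python3 -m crank '[[0,0,0,0],[0,0,0,0]]'
cat > look.py <<'E'
import sys
from plant import manip
from h import *
tag,n,x,y=sys.argv[1:5]
f=manip.grab_frame("wrist");np.save(tag+".npy",f,allow_pickle=True);cv2.imwrite(f"pics/{tag}.png",f["img"][:,:,::-1])
s=manip.state();print(s["tool_pos"].round(4),s["time"],s["joint_pos"].round(2))
if n!="-":
    r=fitw(f,n,(float(x),float(y)));print(r)
    print(mv(s,[*r[0],.1],np.radians(9.8)))
E
python3 look.py w3 small .459 -.288
```

```text
time: 4.15
tool_pos: [0.4517, -0.2526, 0.1912]
tool_rot: [0.0, 0.996, 0.085, 0.0]
contact_force: [0.3, 1.0, -0.1]
gripper_width: 0.5
time: 4.32
tool_pos: [0.4516, -0.2522, 0.1908]
tool_rot: [-0.001, 0.996, 0.084, -0.0]
contact_force: [-0.0, 0.4, 0.9]
gripper_width: 0.494
[ 0.4521 -0.2517  0.1913] 4.3667 [-0.65 -0.18  1.9   0.    1.42 -0.82]
(array([ 0.459 , -0.2895]), 264, np.float32(389.0))
([array([0.04, 3.85, 9.12]), np.float64(-0.02)], np.float64(9.7))
```

View pics/w3.png

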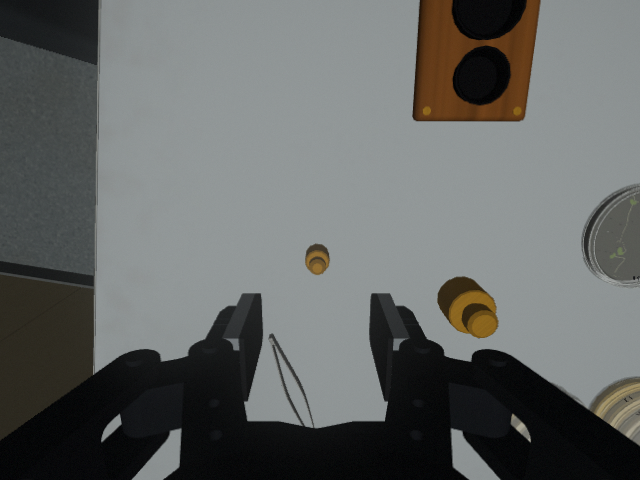

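```bash
python3 - <<'E'
from h import *
f=np.load("w3.npy",allow_pickle=True).item()
print(ray(f,[[317.5,266]],.035),fitw(f,"small",(.459,-.288),80),fitw(f,"large",(.596,-.31),80),ray(f,[[484,323]],.055))
print(proj(f,[[.459,-.288,0],[.459,-.288,.037]]))
a=f["img"][220:300,270:370];cv2.imwrite("pics/z.png",cv2.resize(a,None,fx=6,fy=6)[:,:,::-1])
E
```

```text
[[ 0.45940791 -0.28609244  0.035     ]] (array([ 0.4595, -0.2881]), 127, np.float32(526.0)) (array([ 0.5963, -0.3063]), 150, np.float32(2595.0)) [[ 0.5954832 -0.3039873  0.055    ]]
[[316.46952669 254.93470028]
 [316.60981776 268.95869823]]
```

View pics/z.png

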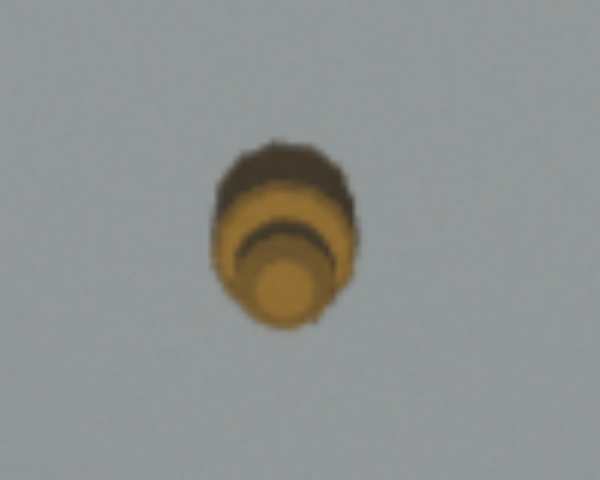

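```bash
python3 -m crank '[[0.1,1.85,1.5,0],[0,1.8,1.5,0],[0,0,3,0],[0,0,3,0],[0,0,3,0],[0,0,2,0],[0,0,0,0],[0,0,0,0]]' 0.4
python3 look.py w4 - 0 0
```

```text
time: 5.03
tool_pos: [0.4592, -0.2863, 0.0507]
tool_rot: [-0.001, 0.996, 0.085, -0.001]
contact_force: [-0.6, 0.1, 1.1]
gripper_width: 0.396
[ 0.4603 -0.2874  0.0525] 5.0833 [-0.7   0.04  1.94  0.    1.16 -0.87]
```

View pics/w4.png

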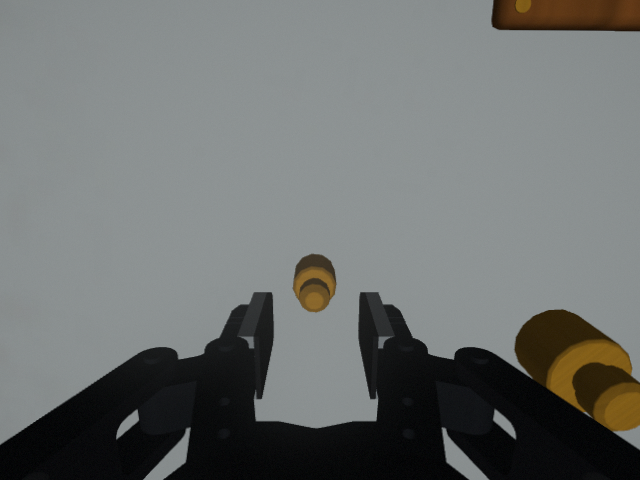

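```bash
python3 -m crank '[[0,0,1.3,0],[0,0,1.3,0],[0,0,1.0,0],[0,0,0,0]]' 0.4; python3 -m crank '[[0,0,0,0],[0,0,0,0],[0,0,0,0],[0,0,0,0],[0,0,0,0],[0,0,0,0]]' 0
python3 look.py w5 - 0 0
```

```text
time: 5.42
tool_pos: [0.4576, -0.2864, 0.0126]
tool_rot: [-0.002, 0.996, 0.085, -0.002]
contact_force: [-0.2, 1.0, -0.6]
gripper_width: 0.401
time: 5.92
tool_pos: [0.4594, -0.2879, 0.0157]
tool_rot: [0.0, 0.996, 0.084, 0.0]
contact_force: [0.1, 1.3, -0.3]
gripper_width: 0.203
[ 0.4593 -0.2879  0.0156] 5.9667 [-0.7   0.1   1.96 -0.    1.09 -0.87]
```

View pics/w5.png

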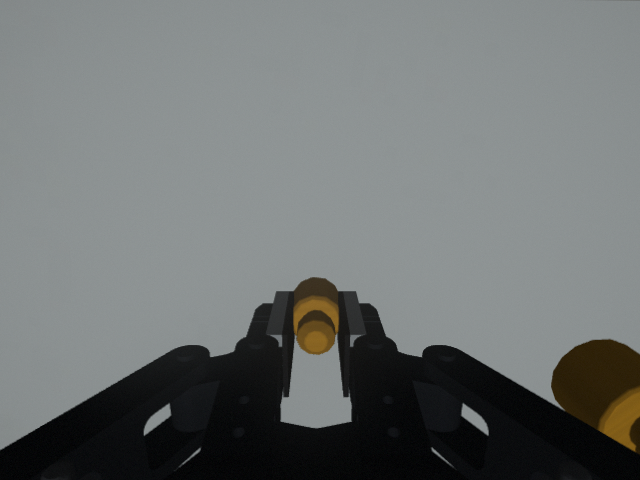

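```bash
python3 -m crank '[[0,0,0,0],[0,0,0,0],[0,0,0,0],[0,0,0,0]]';python3 -m crank '[[0,0,-0.5,0],[0,0,-1,0],[0,0,-2,0],[0,0,-3,0],[0,0,0,0]]'
python3 look.py w6 - 0 0
```

```text
time: 6.3
tool_pos: [0.4592, -0.2877, 0.0153]
tool_rot: [0.0, 0.996, 0.084, 0.0]
contact_force: [0.2, 0.0, -0.6]
gripper_width: 0.207
time: 6.72
tool_pos: [0.4627, -0.2905, 0.0875]
tool_rot: [0.004, 0.996, 0.085, 0.004]
contact_force: [1.2, -1.3, 0.6]
gripper_width: 0.207
[ 0.4619 -0.2899  0.0854] 6.7667 [-0.7  -0.01  1.93  0.    1.21 -0.87]
```

View pics/w6.png

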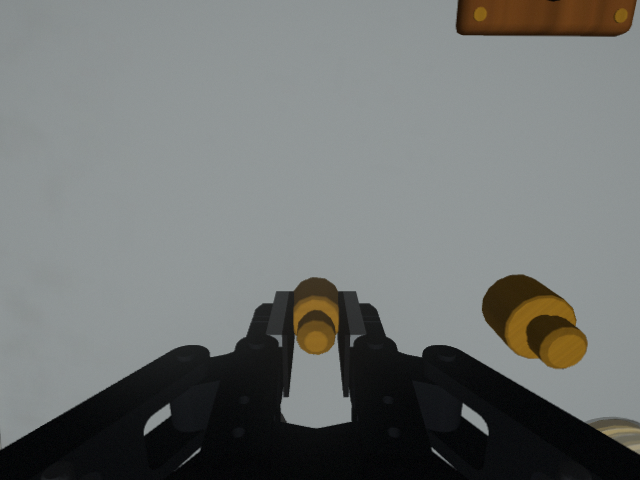

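```bash
cat > go.py <<'E'
import sys
from plant import manip
from h import *
s=manip.state();g=[float(v) for v in sys.argv[1:4]];yw=float(sys.argv[4]) if len(sys.argv)>4 else 9.8
print(s["tool_pos"].round(4),s["time"],mv(s,g,np.radians(yw)),s["contact_force"].round(1),round(s["gripper_width"],3),s["joint_pos"].round(2))
E
python3 -m crank '[[0,0,0,0]]'; python3 go.py .553 -.1235 .09
```

```text
time: 6.85
tool_pos: [0.4599, -0.2883, 0.0819]
tool_rot: [0.001, 0.996, 0.084, 0.001]
contact_force: [-0.2, -0.4, -1.0]
gripper_width: 0.205
[ 0.4599 -0.2883  0.0819] 6.85 ([array([ 11.96, -14.67,  -0.82]), np.float64(-0.02)], np.float64(9.7)) [-0.2 -0.4 -1. ] 0.205 [-0.7  -0.    1.93 -0.    1.21 -0.87]
```

```bash
python3 -m crank '[[1,-1.2,-0.4,0],[2,-2.45,-0.4,0],[2,-2.45,0,0],[2,-2.45,0,0],[2,-2.45,0,0],[2,-2.45,0,0],[1,-1.25,0,0],[0,0,0,0],[0,0,0,0],[0,0,0,0]]'; python3 go.py .553 -.1235 .0325; python3 look.py w7 - 0 0
```

```text
time: 7.68
tool_pos: [0.5518, -0.123, 0.0874]
tool_rot: [-0.0, 0.996, 0.084, -0.001]
contact_force: [-0.0, -0.5, -1.1]
gripper_width: 0.199
[ 0.5518 -0.123   0.0874] 7.6833 ([array([0.12, 0.07, 5.49]), np.float64(-0.02)], np.float64(9.7)) [-0.  -0.5 -1.1] 0.199 [-0.35  0.05  1.87 -0.    1.23 -0.52]
[ 0.5519 -0.1233  0.0876] 7.7333 [-0.35  0.05  1.87 -0.    1.23 -0.52]
```

View pics/w7.png

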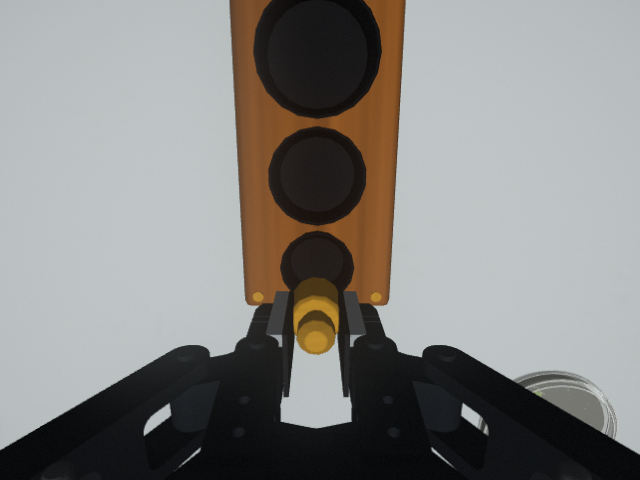

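```bash
cat > ov.py <<'E'
import sys
from h import *
f=np.load(sys.argv[1]+".npy",allow_pickle=True).item()
C=[(.523,.0505),(.535,-.018),(.545,-.0755),(.553,-.1235)]
o=cv2.convertScaleAbs(f["img"],alpha=1.8)
for (x,y),d in zip(C,(71,61,51,41)):
    for z,r in((.029,d/2000),(.017,d/2000-.005)):
        cv2.polylines(o,[(proj(f,np.c_[x+r*np.cos(t),y+r*np.sin(t),np.full(40,z)])*16).astype(np.int32)],True,(0,255,0),1,cv2.LINE_AA,4)
cv2.imwrite(f"pics/{sys.argv[1]}_ov.png",o[:,:,::-1])
E
python3 ov.py w7
```

```text
(no output)
```

View pics/w7_ov.png

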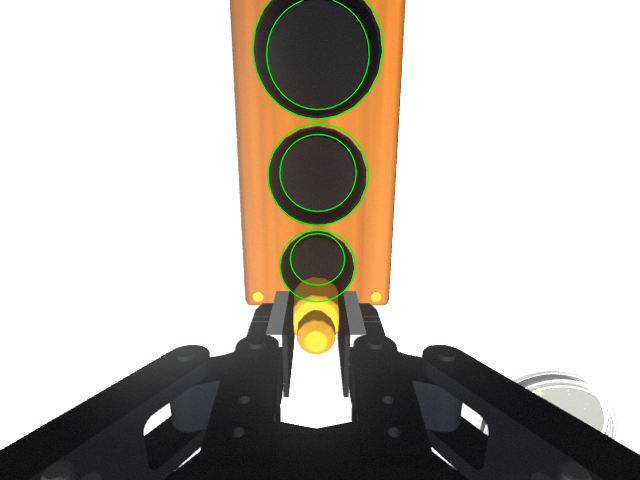

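```bash
python3 -m crank '[[0.1,0.05,1.5,0],[0,0,1.5,0],[0,0,1,0],[0,0,0.5,0],[0,0,0.4,0],[0,0,0.2,0],[0,0,0.1,0],[0,0,0,0]]'; python3 go.py .553 -.1235 .0325; python3 look.py w8 - 0 0
```

```text
time: 8.4
tool_pos: [0.5541, -0.1231, 0.0367]
tool_rot: [0.0, 0.996, 0.084, 0.0]
contact_force: [-0.3, -0.3, -1.0]
gripper_width: 0.204
[ 0.5541 -0.1231  0.0367] 8.4 ([array([-0.11,  0.02,  0.42]), np.float64(-0.02)], np.float64(9.7)) [-0.3 -0.3 -1. ] 0.204 [-0.35  0.12  1.89 -0.    1.13 -0.52]
[ 0.5543 -0.1231  0.0369] 8.45 [-0.35  0.12  1.89 -0.    1.13 -0.52]
```

View pics/w8.png

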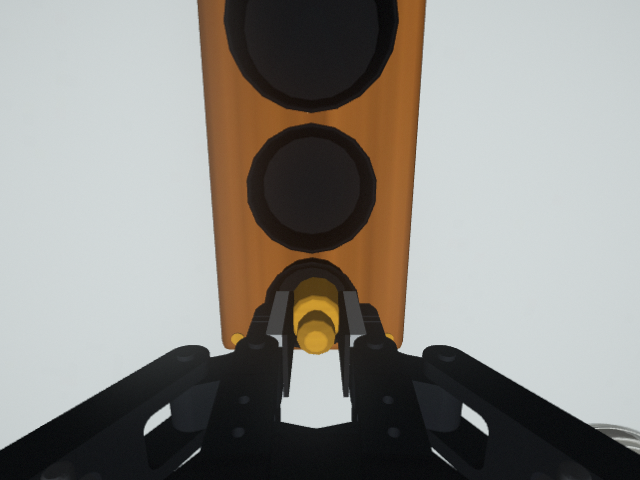

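```bash
python3 -m crank '[[-0.1,0,0.2,0],[0,0,0.1,0],[0,0,0,0],[0,0,0,0]]'; python3 -m crank '[[0,0,0.1,0],[0,0,0,0],[0,0,0,0]]'; python3 -m crank '[[0,0,0.05,0],[0,0,0,0],[0,0,0,0]]'
```

```text
time: 8.78
tool_pos: [0.5528, -0.1231, 0.0333]
tool_rot: [0.0, 0.996, 0.084, 0.0]
contact_force: [-0.3, 0.0, -0.4]
gripper_width: 0.202
time: 9.03
tool_pos: [0.5528, -0.1231, 0.0322]
tool_rot: [-0.0, 0.996, 0.084, -0.0]
contact_force: [0.2, -0.8, -0.8]
gripper_width: 0.206
time: 9.28
tool_pos: [0.5528, -0.1231, 0.0318]
tool_rot: [-0.0, 0.996, 0.084, -0.0]
contact_force: [0.2, -0.1, -0.3]
gripper_width: 0.203
```

```bash
python3 -m crank '[[0,0,0.05,0],[0,0,0,0],[0,0,0,0]]'; python3 -m crank '[[0,0,0.05,0],[0,0,0,0],[0,0,0,0]]';python3 look.py w9 - 0 0
```

```text
time: 9.53
tool_pos: [0.5529, -0.1232, 0.0317]
tool_rot: [0.0, 0.996, 0.085, -0.0]
contact_force: [-2.4, 0.3, 3.5]
gripper_width: 0.201
time: 9.78
tool_pos: [0.5529, -0.1232, 0.0317]
tool_rot: [0.0, 0.996, 0.085, -0.0]
contact_force: [-3.6, 1.6, 6.4]
gripper_width: 0.207
[ 0.553  -0.1232  0.0317] 9.8333 [-0.35  0.12  1.89 -0.    1.12 -0.52]
```

View pics/w9.png

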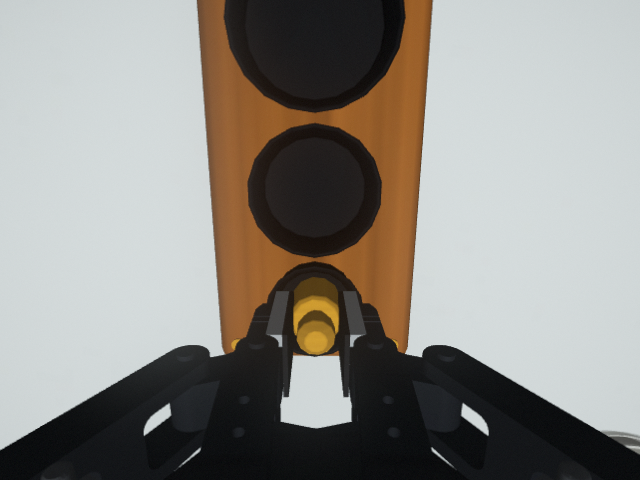

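```bash
python3 -m crank '[[0,0,-0.05,0],[0,0,0,0],[0,0,0,0],[0,0,0,0]]' 0.4; python3 -m crank '[[0,0,-0.5,0],[0,0,-1,0],[0,0,-3,0],[0,0,-3,0],[0,-2,-3,0],[0,-3,-2,0],[0,-3,0,0],[0,0,0,0],[0,0,0,0]]';python3 look.py w10 - 0 0
```

```text
time: 10.17
tool_pos: [0.5527, -0.1231, 0.031]
tool_rot: [-0.0, 0.996, 0.084, -0.0]
contact_force: [-1.2, -0.6, 0.9]
gripper_width: 0.398
time: 10.92
tool_pos: [0.5396, -0.0433, 0.1577]
tool_rot: [0.0, 0.996, 0.086, 0.001]
contact_force: [0.3, -0.3, -0.1]
gripper_width: 0.403
[ 0.5394 -0.0441  0.1569] 10.9667 [-0.22 -0.09  1.88 -0.    1.35 -0.39]
```

View pics/w10.png

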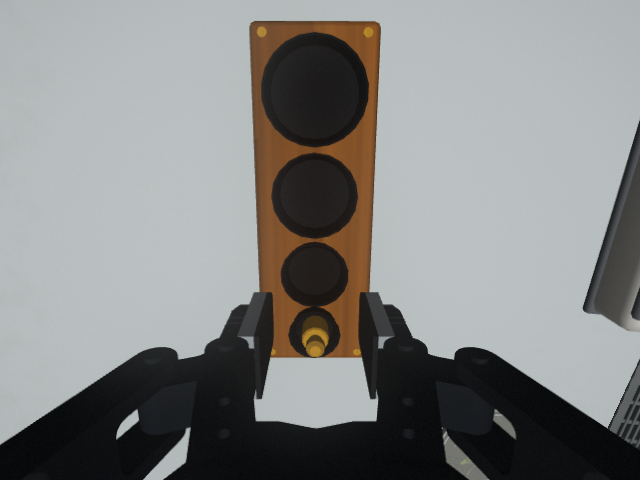

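```bash
python3 go.py .57 .25 .17
```

```text
[ 0.5394 -0.0441  0.1569] 10.9667 ([array([  8.  , -28.46,  -1.32]), np.float64(-0.01)], np.float64(9.8)) [ 0.9 -0.1 -1. ] 0.403 [-0.22 -0.09  1.88 -0.    1.35 -0.39]
```

```bash
python3 -m crank '[[0.8,-2.8,-0.3,0],[0.8,-2.8,-0.3,0],[0.8,-2.8,-0.3,0],[0.8,-2.8,-0.3,0],[0.8,-2.8,-0.3,0],[0.8,-2.8,0,0],[0.8,-2.8,0,0],[0.8,-2.8,0,0],[0.8,-2.8,0,0],[0.8,-2.8,0,0]]' 0.5;python3 -m crank '[[0,0,0,0],[0,0,0,0]]'; python3 look.py w11 medium .57 .309; python3 - <<'E'
from h import *
f=np.load("w11.npy",allow_pickle=True).item(); print(fitw(f,"medium",(.57,.309),80),fitw(f,"largest",(.453,.29),80))
E
```

```text
time: 11.8
tool_pos: [0.5715, 0.2454, 0.1705]
tool_rot: [0.0, 0.996, 0.084, -0.001]
contact_force: [1.2, 0.5, 0.5]
gripper_width: 0.502
time: 11.97
tool_pos: [0.5712, 0.2452, 0.1705]
tool_rot: [0.0, 0.996, 0.085, -0.001]
contact_force: [0.6, -0.4, -0.4]
gripper_width: 0.501
[0.5712 0.2444 0.1705] 12.0167 [ 0.28  0.09  1.68 -0.    1.38  0.12]
(array([0.5707, 0.31  ]), 210, np.float32(1385.0))
([array([ 1.06, -6.49,  7.04]), np.float64(-0.02)], np.float64(9.7))
(array([0.5698, 0.3097]), 140, np.float32(1453.0)) (array([0.452 , 0.2903]), 382, np.float32(5294.0))
```

View pics/w11.png

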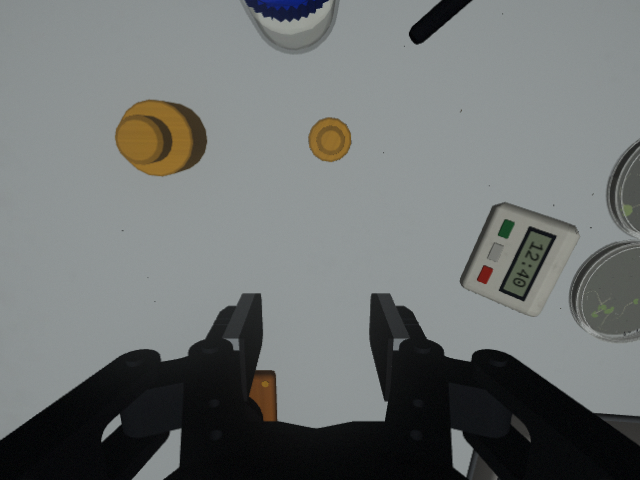

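```bash
python3 -m crank '[[0.5,-3.2,0.5,0],[0.5,-3.2,1,0],[0,0,2,0],[0,0,2.5,0],[0,0,2.5,0],[0,0,1.5,0],[0,0,1,0],[0,0,0,0],[0,0,0,0]]'; python3 look.py w12 - 0 0;python3 go.py .57 .3095 .0215
```

```text
time: 12.77
tool_pos: [0.5706, 0.3092, 0.0615]
tool_rot: [0.0, 0.996, 0.084, -0.0]
contact_force: [-0.4, -0.2, -0.5]
gripper_width: 0.502
[0.5713 0.3098 0.0627] 12.8167 [ 0.38  0.26  1.68 -0.    1.2   0.21]
[0.5713 0.3098 0.0627] 12.8167 ([array([-0.14,  0.01,  4.12]), np.float64(-0.03)], np.float64(9.6)) [-0.3 -0.5  0.9] 0.499 [ 0.38  0.26  1.68 -0.    1.2   0.21]
```

View pics/w12.png

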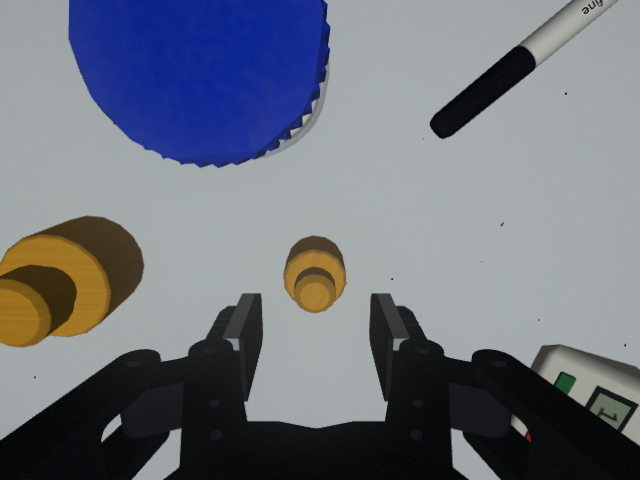

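```bash
python3 -m crank '[[0,0,1.3,0],[0,0,1.3,0],[0,0,1.0,0],[0,0,0.4,0],[0,0,0,0],[0,0,0,0]]';python3 -m crank '[[0,0,0,0],[0,0,0,0],[0,0,0,0],[0,0,0,0],[0,0,0,0],[0,0,0,0]]' 0;python3 look.py w13 - 0 0
```

```text
time: 13.32
tool_pos: [0.5697, 0.3099, 0.0205]
tool_rot: [0.0, 0.996, 0.085, -0.001]
contact_force: [0.6, 0.1, 0.9]
gripper_width: 0.502
time: 13.82
tool_pos: [0.5708, 0.3103, 0.0222]
tool_rot: [-0.0, 0.996, 0.084, 0.001]
contact_force: [-0.1, 0.4, 2.8]
gripper_width: 0.319
[0.5708 0.3103 0.0222] 13.8667 [0.38 0.31 1.69 0.   1.14 0.21]
```

View pics/w13.png

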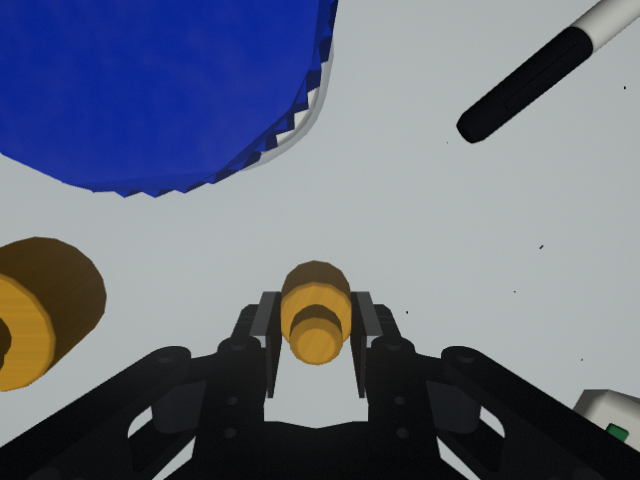

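```bash
python3 -m crank '[[0,0,0,0],[0,0,-0.3,0],[0,0,-0.7,0],[0,0,-1.5,0],[0,0,-2.5,0],[0,0,-2,0],[0,0,0,0],[0,0,0,0]]';python3 look.py w14 - 0 0; python3 go.py .545 -.0755 .1
```

```text
time: 14.53
tool_pos: [0.5714, 0.3105, 0.0938]
tool_rot: [-0.001, 0.996, 0.084, 0.002]
contact_force: [0.1, -0.0, -0.7]
gripper_width: 0.321
[0.5702 0.31   0.0918] 14.5833 [ 0.38  0.23  1.66 -0.    1.25  0.21]
[0.5702 0.31   0.0918] 14.5833 ([array([-8.97, 37.57, -0.83]), np.float64(-0.02)], np.float64(9.7)) [-0.3  0.8 -2. ] 0.323 [ 0.38  0.23  1.66 -0.    1.25  0.21]
```

View pics/w14.png

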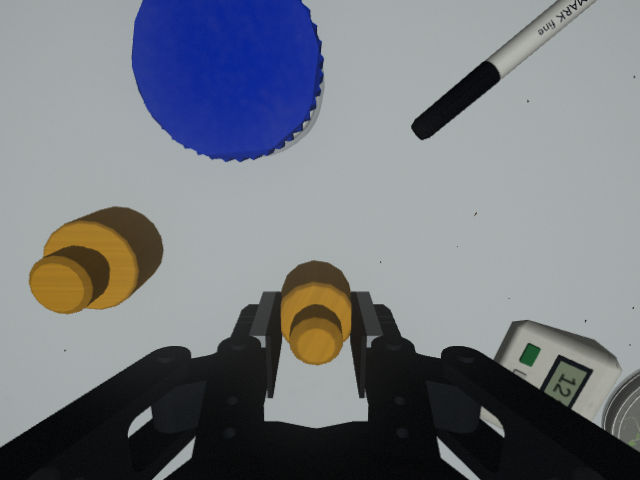

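```bash
python3 -m crank '[[-0.3,1.2,-0.4,0],[-0.6,2.6,-0.4,0],[-0.75,3.1,0,0],[-0.75,3.1,0,0],[-0.75,3.1,0,0],[-0.75,3.1,0,0],[-0.75,3.1,0,0],[-0.75,3.1,0,0],[-0.75,3.1,0,0],[-0.75,3.1,0,0]]'; python3 -m crank '[[-0.75,3.1,0,0],[-0.7,2.9,0,0],[-0.6,2.6,0,0],[-0.4,1.2,0,0],[0,0,0,0],[0,0,0,0]]'; python3 go.py .545 -.0755 .0387
```

```text
time: 15.42
tool_pos: [0.5483, 0.0144, 0.0977]
tool_rot: [-0.0, 0.996, 0.084, -0.002]
contact_force: [0.2, -0.4, -0.9]
gripper_width: 0.316
time: 15.92
tool_pos: [0.5416, -0.0845, 0.0983]
tool_rot: [-0.001, 0.996, 0.084, -0.001]
contact_force: [-0.2, -0.1, -0.5]
gripper_width: 0.317
[ 0.5416 -0.0845  0.0983] 15.9167 ([array([ 0.5 , -0.82,  5.96]), np.float64(-0.03)], np.float64(9.6)) [-0.2 -0.1 -0.5] 0.317 [-0.29 -0.01  1.91  0.    1.25 -0.46]
```

```bash
python3 -m crank '[[0.5,-0.8,0,0],[0,0,1,0],[0,0,1.5,0],[0,0,1,0],[0,0,0,0],[0,0,0,0]]'; python3 look.py w15 - 0 0; python3 go.py .545 -.0755 .0387; python3 ov.py w15
```

```text
time: 16.42
tool_pos: [0.5453, -0.0745, 0.0629]
tool_rot: [-0.001, 0.996, 0.085, -0.001]
contact_force: [-1.1, 0.2, -1.9]
gripper_width: 0.315
[ 0.5461 -0.0749  0.064 ] 16.4667 [-0.27  0.04  1.92  0.    1.18 -0.44]
[ 0.5461 -0.0749  0.064 ] 16.4667 ([array([-0.12,  0.04,  2.53]), np.float64(-0.01)], np.float64(9.7)) [-0.2  0.6 -0.7] 0.322 [-0.27  0.04  1.92  0.    1.18 -0.44]
```

View pics/w15_ov.png

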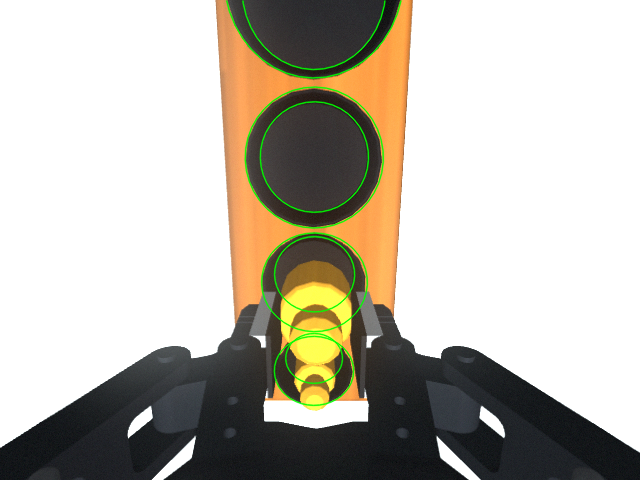

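```bash
python3 -m crank '[[-0.05,0,0.8,0],[0,0,0.7,0],[0,0,0.4,0],[0,0,0.2,0],[0,0,0.1,0],[0,0,0,0],[0,0,0,0]]'; python3 -m crank '[[0,0,0.1,0],[0,0,0,0],[0,0,0,0]]'; python3 go.py .545 -.0755 .0387
```

```text
time: 17.05
tool_pos: [0.5459, -0.0757, 0.0425]
tool_rot: [0.0, 0.996, 0.084, 0.0]
contact_force: [-0.7, 0.3, -1.0]
gripper_width: 0.322
time: 17.3
tool_pos: [0.5458, -0.0757, 0.0415]
tool_rot: [0.0, 0.996, 0.084, 0.0]
contact_force: [-0.3, 0.2, -1.1]
gripper_width: 0.32
[ 0.5458 -0.0757  0.0415] 17.3 ([array([-0.08, -0.03,  0.28]), np.float64(-0.02)], np.float64(9.7)) [-0.3  0.2 -1.1] 0.32 [-0.27  0.08  1.93 -0.    1.14 -0.44]
```

```bash
python3 -m crank '[[-0.05,0,0.15,0],[0,0,0,0],[0,0,0,0]]'; python3 -m crank '[[0,0,0.08,0],[0,0,0,0],[0,0,0,0]]'; python3 -m crank '[[0,0,0.06,0],[0,0,0,0],[0,0,0,0]]';  python3 -m crank '[[0,0,0.05,0],[0,0,0,0],[0,0,0,0]]'
```

```text
time: 17.55
tool_pos: [0.5451, -0.0757, 0.0397]
tool_rot: [-0.0, 0.996, 0.084, -0.0]
contact_force: [1.2, -0.8, -0.6]
gripper_width: 0.319
time: 17.8
tool_pos: [0.5454, -0.0758, 0.0392]
tool_rot: [0.0, 0.996, 0.085, 0.0]
contact_force: [-0.5, 0.3, 0.7]
gripper_width: 0.318
time: 18.05
tool_pos: [0.5454, -0.0758, 0.0392]
tool_rot: [0.0, 0.996, 0.084, -0.0]
contact_force: [-2.6, 1.0, 5.6]
gripper_width: 0.323
time: 18.3
tool_pos: [0.5454, -0.0758, 0.0391]
tool_rot: [0.0, 0.996, 0.085, -0.0]
contact_force: [-4.0, 1.0, 7.8]
gripper_width: 0.324
```

```bash
python3 -m crank '[[0,0,-0.08,0],[0,0,0,0],[0,0,0,0],[0,0,0,0]]' 0.5; python3 -m crank '[[0,0,-0.5,0],[0,0,-1.5,0],[0,0,-3,0],[0,0,-3,0],[0,0,-3,0],[0,0,-2,0],[0,0,0,0],[0,0,0,0]]' 0.7;python3 look.py w16 - 0 0; python3 go.py .596 -.26 .17
```

```text
time: 18.63
tool_pos: [0.5451, -0.0757, 0.0384]
tool_rot: [-0.0, 0.996, 0.084, -0.0]
contact_force: [0.0, -0.4, -0.3]
gripper_width: 0.504
time: 19.3
tool_pos: [0.5462, -0.076, 0.1706]
tool_rot: [0.001, 0.996, 0.085, 0.002]
contact_force: [-0.1, -0.0, -0.4]
gripper_width: 0.702
[ 0.5451 -0.0757  0.1686] 19.35 [-0.27 -0.08  1.85  0.    1.37 -0.44]
[ 0.5451 -0.0757  0.1686] 19.35 ([array([ 1.91, 19.02, -0.14]), np.float64(-0.02)], np.float64(9.7)) [-0.9 -0.4 -0.5] 0.702 [-0.27 -0.08  1.85  0.    1.37 -0.44]
```

View pics/w16.png

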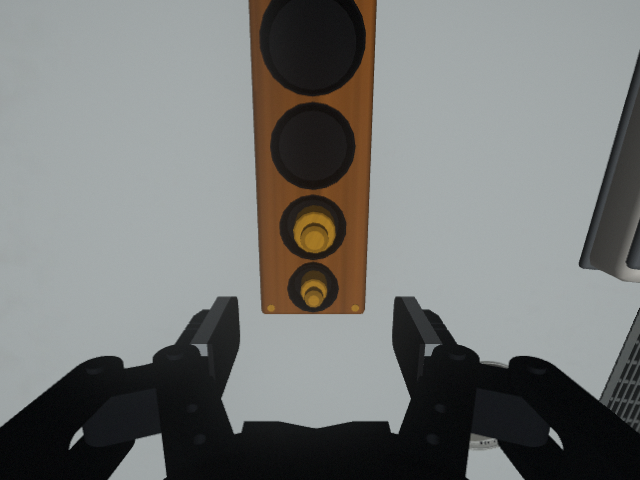

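```bash
python3 -m crank '[[0.3,3.1,0,0],[0.3,3.2,0,0],[0.3,3.2,0,0],[0.3,3.2,0,0],[0.4,3.2,0,0],[0.3,3.1,0,0],[0,0,0,0],[0,0,0,0]]'; python3 look.py w17 large .596 -.3055;python3 - <<'E'
from h import *
f=np.load("w17.npy",allow_pickle=True).item(); print(fitw(f,"large",(.596,-.3055),80))
E
```

```text
time: 20.02
tool_pos: [0.5948, -0.2606, 0.1658]
tool_rot: [-0.001, 0.997, 0.083, -0.002]
contact_force: [-1.4, 1.8, -1.0]
gripper_width: 0.7
[ 0.5948 -0.2594  0.1662] 20.0667 [-0.53  0.16  1.61  0.    1.38 -0.69]
(array([ 0.5954, -0.3092]), 870, np.float32(1943.0))
([array([-0.76,  4.94,  6.6 ]), np.float64(-0.03)], np.float64(9.6))
(array([ 0.595 , -0.3069]), 234, np.float32(2572.0))
```

View pics/w17.png

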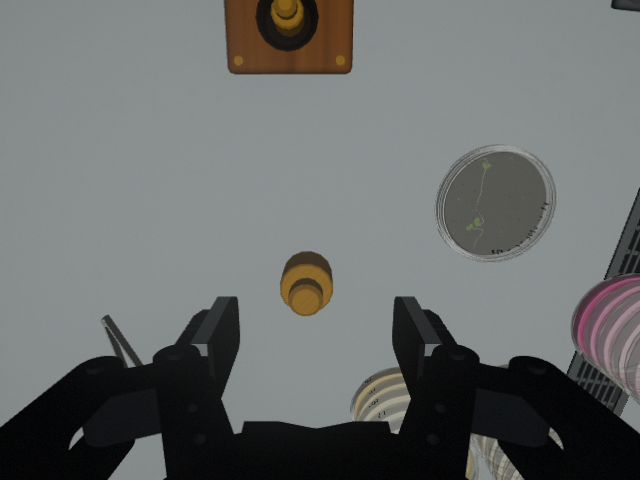

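```bash
python3 - <<'E'
from h import *
S,D=np.load("s0.npy",allow_pickle=True)
print("scene bases",ray(S,[[304,152],[270,154],[242,170]],0).round(3).tolist(),"short top",ray(S,[[303,135]],.06).round(3))
print("side short base",ray(D,[[531,384],[556,340]],0).round(3).tolist())
a=D["img"][200:420,420:640];b=S["img"][80:230,200:420]
cv2.imwrite("pics/st.png",np.hstack([cv2.resize(a,(390,390)),cv2.resize(b,(400,390))])[:,:,::-1])
E
```

```text
scene bases [[0.702, -0.438, 0.0], [0.808, -0.415, 0.0], [0.876, -0.316, 0.0]] short top [[ 0.704 -0.442  0.06 ]]
side short base [[0.698, -0.429, 0.0], [0.818, -0.398, 0.0]]
```

View pics/st.png

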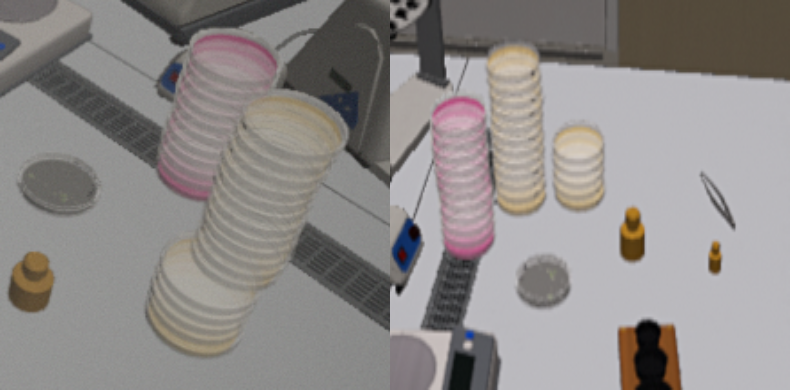

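```bash
python3 -m crank '[[-0.3,2.2,1,0],[-0.4,2.3,2,0],[0,0,2.5,0],[0,0,1.5,0],[0,0,1,0],[0,0,0,0],[0,0,0,0]]' 0.8; python3 look.py w18 - 0 0;python3 go.py .5955 -.306 .02
```

```text
time: 20.65
tool_pos: [0.5964, -0.304, 0.0882]
tool_rot: [-0.0, 0.996, 0.085, -0.001]
contact_force: [-0.5, -0.8, -0.5]
gripper_width: 0.797
[ 0.5972 -0.3047  0.0896] 20.7 [-0.58  0.27  1.61  0.    1.26 -0.75]
[ 0.5972 -0.3047  0.0896] 20.7 ([array([-0.19,  0.1 ,  6.96]), np.float64(-0.01)], np.float64(9.8)) [ 0.4 -0.1  0.7] 0.801 [-0.58  0.27  1.61  0.    1.26 -0.75]
```

View pics/w18.png

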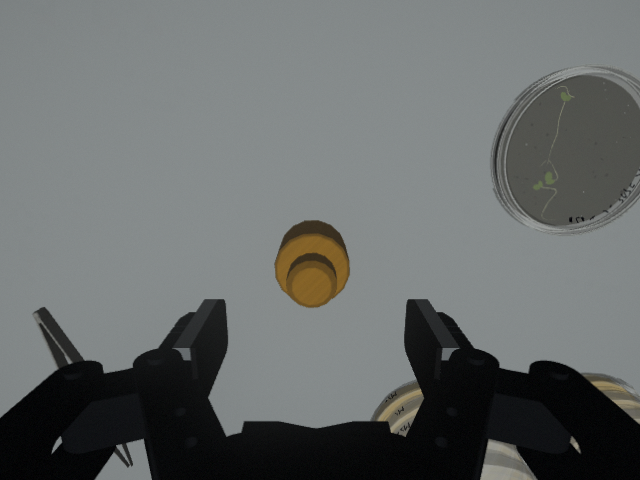

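```bash
python3 -m crank '[[-0.15,0.1,1.5,0],[0,0,1.5,0],[0,0,1.5,0],[0,0,1.3,0],[0,0,0.9,0],[0,0,0.2,0],[0,0,0,0],[0,0,0,0]]'; python3 -m crank '[[0,0,0,0],[0,0,0,0],[0,0,0,0],[0,0,0,0],[0,0,0,0],[0,0,0,0]]' 0; python3 -m crank '[[0,0,0,0],[0,0,0,0],[0,0,0,0]]'; python3 look.py w19 - 0 0
```

```text
time: 21.37
tool_pos: [0.5956, -0.3068, 0.0198]
tool_rot: [0.0, 0.996, 0.084, 0.0]
contact_force: [1.1, -0.2, -0.7]
gripper_width: 0.8
time: 21.87
tool_pos: [0.5963, -0.3072, 0.0213]
tool_rot: [0.001, 0.996, 0.084, 0.001]
contact_force: [-0.6, 0.1, 6.3]
gripper_width: 0.449
time: 22.12
tool_pos: [0.5963, -0.3072, 0.0213]
tool_rot: [0.001, 0.996, 0.084, 0.001]
contact_force: [-1.7, -0.5, 6.0]
gripper_width: 0.451
[ 0.5963 -0.3073  0.0214] 22.1667 [-0.59  0.36  1.64 -0.    1.15 -0.76]
```

View pics/w19.png

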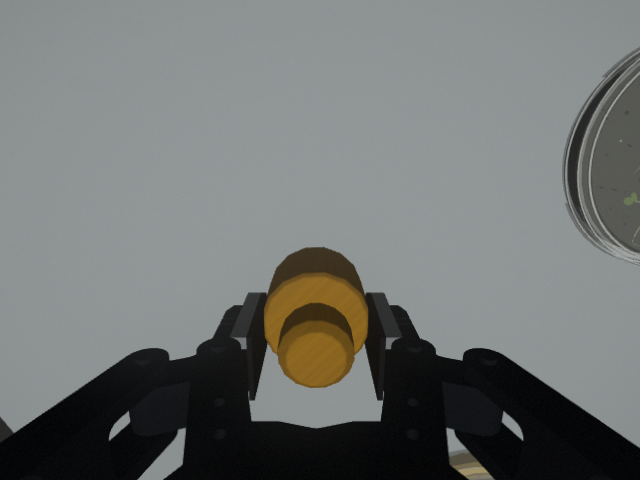

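```bash
python3 -m crank '[[0,0,-0.3,0],[0,0,-0.7,0],[0,0,-1.5,0],[0,0,-2.5,0],[0,0,-2.5,0],[0,0,-2,0],[0,0,-0.5,0],[0,0,0,0],[0,0,0,0]]';python3 look.py w20 - 0 0; python3 go.py .535 -.018 .12
```

```text
time: 22.92
tool_pos: [0.5949, -0.3063, 0.1193]
tool_rot: [-0.0, 0.996, 0.084, -0.0]
contact_force: [-1.2, -0.2, -3.1]
gripper_width: 0.449
[ 0.5944 -0.3059  0.118 ] 22.9667 [-0.59  0.24  1.6   0.    1.3  -0.76]
[ 0.5944 -0.3059  0.118 ] 22.9667 ([array([ -1.  , -29.38,  -0.14]), np.float64(-0.02)], np.float64(9.7)) [ 0.1 -0.5 -3.1] 0.448 [-0.59  0.24  1.6   0.    1.3  -0.76]
```

View pics/w20.png

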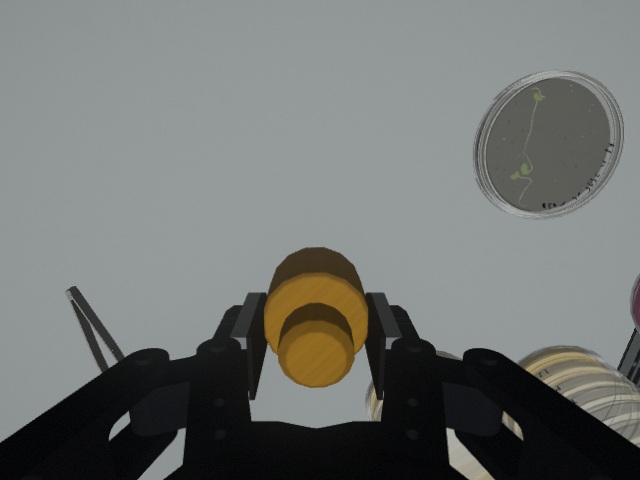

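```bash
python3 -m crank '[[-0.1,-1.4,0,0],[-0.1,-3,0,0],[-0.1,-3.5,0,0],[-0.1,-3.5,0,0],[-0.1,-3.5,0,0],[-0.1,-3.5,0,0],[-0.1,-3.5,0,0],[-0.1,-3.5,0,0],[-0.1,-2.5,0,0],[-0.1,-1.5,0,0]]'; python3 -m crank '[[0,0,0,0],[0,0,0,0],[0,0,0,0]]'; python3 go.py .535 -.018 .0375
```

```text
time: 23.8
tool_pos: [0.5333, -0.0149, 0.1175]
tool_rot: [-0.001, 0.996, 0.086, -0.002]
contact_force: [-0.5, -0.4, -1.5]
gripper_width: 0.448
time: 24.05
tool_pos: [0.5354, -0.0186, 0.1188]
tool_rot: [0.0, 0.996, 0.085, -0.001]
contact_force: [0.2, 0.0, -2.3]
gripper_width: 0.45
[ 0.5354 -0.0186  0.1188] 24.05 ([array([-0.02, -0.06,  8.13]), np.float64(-0.02)], np.float64(9.7)) [ 0.2  0.  -2.3] 0.45 [-0.17 -0.06  1.92 -0.    1.28 -0.34]
```

```bash
python3 -m crank '[[0,0,1,0],[0,0,2,0],[0,0,1.5,0],[0,0,0.9,0],[0,0,0,0],[0,0,0,0]]'; python3 look.py w21 - 0 0; python3 ov.py w21;python3 go.py .535 -.018 .0375
```

```text
time: 24.55
tool_pos: [0.5355, -0.0189, 0.0649]
tool_rot: [-0.0, 0.996, 0.084, -0.001]
contact_force: [0.2, 0.6, -1.6]
gripper_width: 0.45
[ 0.5363 -0.0189  0.0659] 24.6 [-0.17  0.01  1.95  0.    1.18 -0.34]
[ 0.5363 -0.0189  0.0659] 24.6 ([array([-0.12, -0.12,  2.84]), np.float64(-0.03)], np.float64(9.6)) [ 0.6 -0.4 -2. ] 0.452 [-0.17  0.01  1.95  0.    1.18 -0.34]
```

View pics/w21_ov.png

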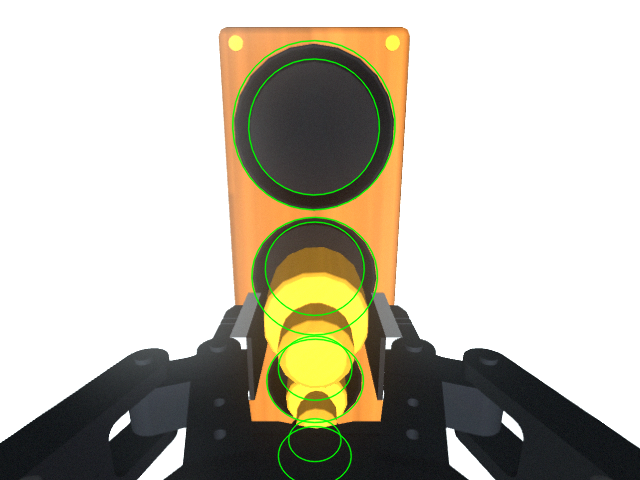

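```bash
python3 -m crank '[[-0.05,-0.1,0.8,0],[0,0,0.7,0],[0,0,0.4,0],[0,0,0.2,0],[0,0,0.1,0],[0,0,0,0],[0,0,0,0]]'; python3 -m crank '[[0,0,0.2,0],[0,0,0,0],[0,0,0,0]]'; python3 -m crank '[[0,0,0.1,0],[0,0,0,0],[0,0,0,0]]';python3 -m crank '[[0,0,0.06,0],[0,0,0,0],[0,0,0,0]]'
```

```text
time: 25.18
tool_pos: [0.5354, -0.0176, 0.0439]
tool_rot: [0.0, 0.996, 0.085, 0.0]
contact_force: [0.6, -0.1, -2.7]
gripper_width: 0.449
time: 25.43
tool_pos: [0.5353, -0.0175, 0.0417]
tool_rot: [0.0, 0.996, 0.085, 0.0]
contact_force: [0.1, -0.4, -1.2]
gripper_width: 0.448
time: 25.68
tool_pos: [0.5352, -0.0176, 0.0407]
tool_rot: [-0.0, 0.996, 0.084, -0.0]
contact_force: [0.1, -0.2, -1.3]
gripper_width: 0.452
time: 25.93
tool_pos: [0.5353, -0.0175, 0.0401]
tool_rot: [-0.0, 0.996, 0.084, -0.0]
contact_force: [-0.5, -0.2, -1.6]
gripper_width: 0.448
```

```bash
python3 -m crank '[[0,0,0.1,0],[0,0,0,0],[0,0,0,0]]'; python3 -m crank '[[0,0,0.06,0],[0,0,0,0],[0,0,0,0]]'; python3 -m crank '[[0,0,0.05,0],[0,0,0,0],[0,0,0,0]]';python3 -m crank '[[0,0,0.05,0],[0,0,0,0],[0,0,0,0]]'
```

```text
time: 26.18
tool_pos: [0.5352, -0.0176, 0.039]
tool_rot: [-0.0, 0.996, 0.084, -0.0]
contact_force: [-0.2, -0.1, -2.2]
gripper_width: 0.449
time: 26.43
tool_pos: [0.5353, -0.0176, 0.0385]
tool_rot: [-0.0, 0.996, 0.084, -0.0]
contact_force: [-0.5, -0.0, -1.8]
gripper_width: 0.452
time: 26.68
tool_pos: [0.5354, -0.0176, 0.0383]
tool_rot: [0.0, 0.996, 0.084, 0.0]
contact_force: [-1.9, 1.0, 0.9]
gripper_width: 0.45
time: 26.93
tool_pos: [0.5354, -0.0176, 0.0382]
tool_rot: [0.0, 0.996, 0.085, -0.0]
contact_force: [-2.3, 0.5, 6.6]
gripper_width: 0.454
```

```bash
python3 -m crank '[[0,0,-0.06,0],[0,0,0,0],[0,0,0,0],[0,0,0,0]]' 0.65; python3 -m crank '[[0,0,-0.5,0],[0,0,-1.5,0],[0,0,-3,0],[0,0,-3,0],[0,0,-3,0],[0,0,-2,0],[0,0,0,0],[0,0,0,0]]' 0.9;python3 look.py w22 - 0 0; python3 go.py .456 .24 .18
```

```text
time: 27.27
tool_pos: [0.5354, -0.0176, 0.038]
tool_rot: [0.0, 0.996, 0.084, 0.0]
contact_force: [-0.3, 0.3, -0.6]
gripper_width: 0.65
time: 27.93
tool_pos: [0.5364, -0.0177, 0.1701]
tool_rot: [0.0, 0.996, 0.084, 0.002]
contact_force: [0.7, 0.4, -1.0]
gripper_width: 0.907
[ 0.5352 -0.0176  0.1681] 27.9833 [-0.17 -0.11  1.88 -0.    1.37 -0.34]
[ 0.5352 -0.0176  0.1681] 27.9833 ([array([ -3.47, -26.72,  -1.2 ]), np.float64(-0.02)], np.float64(9.7)) [-1.5  0.1 -0.4] 0.903 [-0.17 -0.11  1.88 -0.    1.37 -0.34]
```

View pics/w22.png

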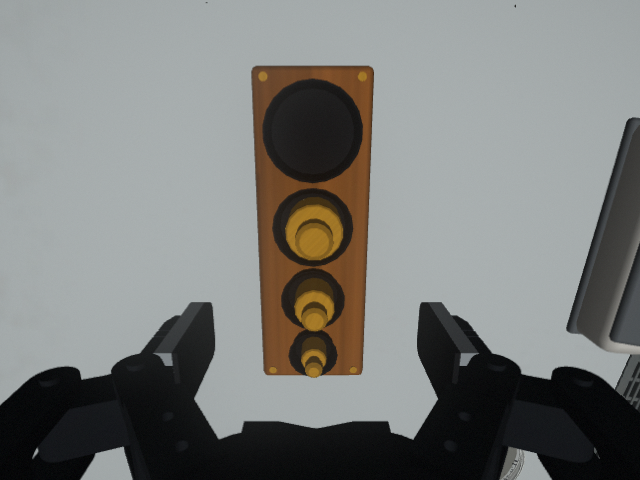

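```bash
python3 -m crank '[[-0.3,-1.7,-0.6,0],[-0.4,-3.1,-0.6,0],[-0.4,-3.1,0,0],[-0.4,-3.1,0,0],[-0.4,-3.1,0,0],[-0.4,-3.1,0,0],[-0.4,-3.1,0,0],[-0.4,-3.1,0,0],[-0.4,-2.3,0,0],[0,-1,0,0]]' 1; python3 -m crank '[[0,0,0,0],[0,0,0,0],[0,0,0,0]]'; python3 look.py w23 largest .4525 .29;python3 - <<'E'
from h import *
f=np.load("w23.npy",allow_pickle=True).item(); print(fitw(f,"largest",(.4525,.29),80))
E
```

```text
time: 28.82
tool_pos: [0.4534, 0.2416, 0.1776]
tool_rot: [0.0, 0.996, 0.086, -0.002]
contact_force: [0.9, 0.9, -0.4]
gripper_width: 0.998
time: 29.07
tool_pos: [0.4559, 0.2387, 0.1792]
tool_rot: [0.0, 0.996, 0.084, -0.001]
contact_force: [0.3, -0.1, 0.4]
gripper_width: 1.0
[0.4561 0.2386 0.1795] 29.1167 [ 0.34 -0.18  1.92 -0.    1.4   0.17]
(array([0.453 , 0.2906]), 320, np.float32(3893.0))
([array([ 0.57, -5.19,  7.95]), np.float64(-0.03)], np.float64(9.6))
(array([0.4526, 0.2912]), 224, np.float32(3999.0))
```

View pics/w23.png

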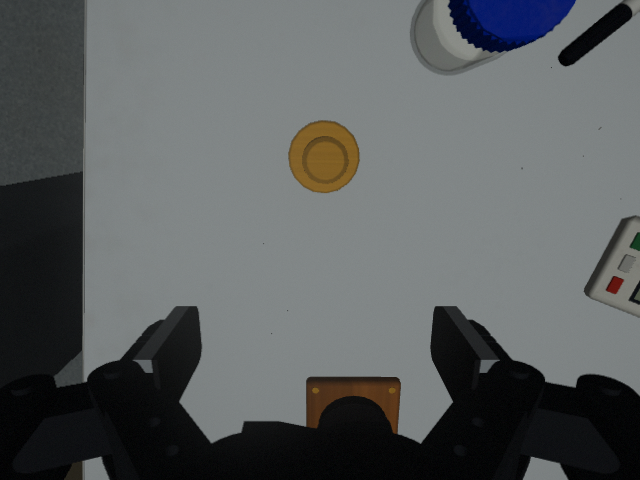

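```bash
python3 -m crank '[[0.3,-2.6,0.5,0],[0.25,-2.6,1.5,0],[0,0,2.5,0],[0,0,2,0],[0,0,1.4,0],[0,0,0,0],[0,0,0,0],[0,0,0,0]]' 0.95; python3 look.py w24 - 0 0;python3 go.py .4527 .291 .022
```

```text
time: 29.78
tool_pos: [0.4536, 0.2916, 0.1023]
tool_rot: [-0.0, 0.996, 0.084, 0.001]
contact_force: [0.5, 0.3, 0.4]
gripper_width: 0.953
[0.4538 0.2918 0.1028] 29.8333 [ 0.43 -0.04  1.93 -0.    1.25  0.27]
[0.4538 0.2918 0.1028] 29.8333 ([array([-0.14,  0.07,  8.08]), np.float64(-0.03)], np.float64(9.6)) [ 0.2 -0.2  1.6] 0.949 [ 0.43 -0.04  1.93 -0.    1.25  0.27]
```

View pics/w24.png

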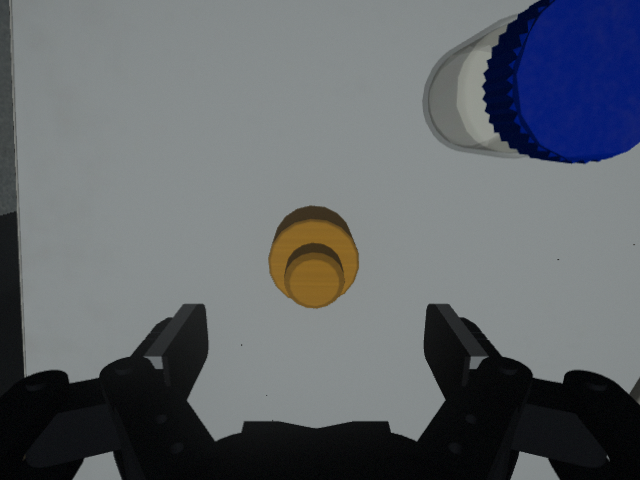

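```bash
python3 -m crank '[[-0.05,0.05,1.5,0],[0,0,1.5,0],[0,0,1.5,0],[0,0,1.5,0],[0,0,1.2,0],[0,0,0.7,0],[0,0,0.1,0],[0,0,0,0],[0,0,0,0]]'; python3 -m crank '[[0,0,0,0],[0,0,0,0],[0,0,0,0],[0,0,0,0],[0,0,0,0],[0,0,0,0]]' 0; python3 -m crank '[[0,0,0,0],[0,0,0,0],[0,0,0,0]]'; python3 -m crank '[[0,0,-0.3,0],[0,0,-0.7,0],[0,0,-1.5,0],[0,0,0,0],[0,0,0,0]]';python3 look.py w25 - 0 0
```

```text
time: 30.58
tool_pos: [0.4529, 0.2917, 0.0221]
tool_rot: [-0.0, 0.996, 0.084, 0.001]
contact_force: [-0.3, 0.7, -0.1]
gripper_width: 0.954
time: 31.08
tool_pos: [0.4527, 0.2917, 0.0224]
tool_rot: [-0.0, 0.996, 0.085, 0.001]
contact_force: [-1.6, -0.1, 5.6]
gripper_width: 0.571
time: 31.33
tool_pos: [0.4527, 0.2917, 0.0224]
tool_rot: [-0.0, 0.996, 0.085, 0.001]
contact_force: [-2.2, 0.4, 5.2]
gripper_width: 0.572
time: 31.75
tool_pos: [0.4525, 0.2915, 0.0466]
tool_rot: [-0.0, 0.996, 0.084, 0.001]
contact_force: [-0.3, 0.2, -5.3]
gripper_width: 0.573
[0.4518 0.2912 0.0457] 31.8 [ 0.43  0.04  1.96 -0.    1.15  0.26]
```

View pics/w25.png

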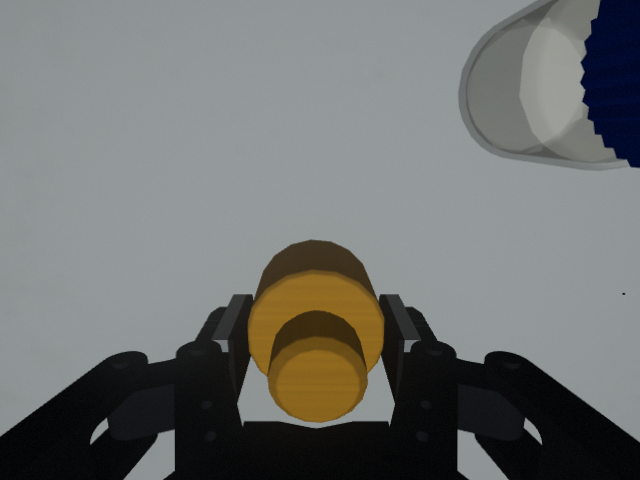

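```bash
python3 -m crank '[[0,0,-1,0],[0,0,-2,0],[0,0,-2,0],[0,0,-0.5,0],[0,0,0,0],[0,0,0,0]]'; python3 go.py .523 .05 .1
```

```text
time: 32.3
tool_pos: [0.4518, 0.2912, 0.1006]
tool_rot: [0.0, 0.996, 0.084, -0.0]
contact_force: [-0.1, -0.1, -5.2]
gripper_width: 0.571
[0.4518 0.2912 0.1006] 32.3 ([array([ 2.96, 24.97,  0.07]), np.float64(-0.02)], np.float64(9.7)) [-0.1 -0.1 -5.2] 0.571 [ 0.43 -0.04  1.93 -0.    1.25  0.26]
```

```bash
python3 -m crank '[[0.2,1.5,0,0],[0.4,3,0,0],[0.4,3,0,0],[0.4,3.2,0,0],[0.4,3.2,0,0],[0.4,3.2,0,0],[0.4,3.2,0,0],[0.3,3,0,0],[0.1,1.7,0,0]]'; python3 -m crank '[[0,0,0,0],[0,0,0,0],[0,0,1,0],[0,0,1.5,0],[0,0,0.8,0],[0,0,0,0],[0,0,0,0]]'; python3 look.py w26 - 0 0; python3 ov.py w26;python3 go.py .523 .05 .0394
```

```text
time: 33.05
tool_pos: [0.5231, 0.0471, 0.0992]
tool_rot: [0.0, 0.997, 0.083, -0.001]
contact_force: [-0.1, 0.4, -4.8]
gripper_width: 0.577
time: 33.63
tool_pos: [0.5225, 0.0508, 0.0666]
tool_rot: [-0.0, 0.996, 0.085, -0.001]
contact_force: [0.3, 0.9, -4.6]
gripper_width: 0.572
[0.5234 0.0506 0.0677] 33.6833 [-0.05 -0.02  1.98  0.    1.19 -0.22]
[0.5234 0.0506 0.0677] 33.6833 ([array([-0.05,  0.05,  2.83]), np.float64(-0.01)], np.float64(9.8)) [-0.2 -0.3 -3.5] 0.574 [-0.05 -0.02  1.98  0.    1.19 -0.22]
```

View pics/w26_ov.png

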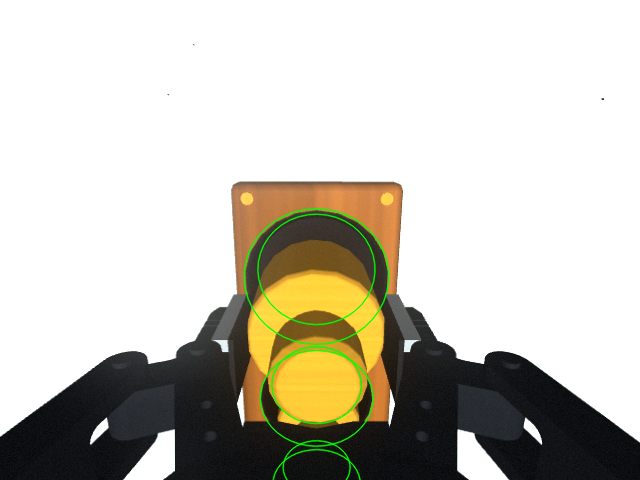

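```bash
python3 -m crank '[[0,0.05,0.8,0],[0,0,0.7,0],[0,0,0.4,0],[0,0,0.2,0],[0,0,0.2,0],[0,0,0,0],[0,0,0,0]]'; python3 -m crank '[[0,0,0.1,0],[0,0,0,0],[0,0,0,0]]'; python3 -m crank '[[0,0,0.1,0],[0,0,0,0],[0,0,0,0]]'
```

```text
time: 34.27
tool_pos: [0.5239, 0.0494, 0.0451]
tool_rot: [-0.0, 0.996, 0.084, 0.0]
contact_force: [0.2, 0.1, -5.1]
gripper_width: 0.569
time: 34.52
tool_pos: [0.524, 0.0495, 0.0443]
tool_rot: [0.0, 0.996, 0.084, 0.0]
contact_force: [0.4, 0.2, -5.4]
gripper_width: 0.572
time: 34.77
tool_pos: [0.5238, 0.0495, 0.043]
tool_rot: [0.0, 0.996, 0.084, -0.0]
contact_force: [0.3, 0.2, -4.5]
gripper_width: 0.572
```

```bash
python3 -m crank '[[-0.05,0,0.15,0],[0,0,0,0],[0,0,0,0]]'; python3 -m crank '[[0,0,0.1,0],[0,0,0,0],[0,0,0,0]]'; python3 -m crank '[[0,0,0.06,0],[0,0,0,0],[0,0,0,0]]'; python3 -m crank '[[0,0,0.05,0],[0,0,0,0],[0,0,0,0]]';python3 -m crank '[[0,0,0.05,0],[0,0,0,0],[0,0,0,0]]'
```

```text
time: 35.02
tool_pos: [0.5232, 0.0494, 0.0414]
tool_rot: [-0.0, 0.996, 0.084, -0.0]
contact_force: [0.4, -0.1, -4.4]
gripper_width: 0.567
time: 35.27
tool_pos: [0.5233, 0.0494, 0.0405]
tool_rot: [0.0, 0.996, 0.084, -0.0]
contact_force: [-0.1, 0.1, -4.3]
gripper_width: 0.575
time: 35.52
tool_pos: [0.5234, 0.0493, 0.04]
tool_rot: [0.0, 0.996, 0.084, -0.0]
contact_force: [-0.4, -0.3, -4.6]
gripper_width: 0.574
time: 35.77
tool_pos: [0.5234, 0.0494, 0.0395]
tool_rot: [0.0, 0.996, 0.084, 0.0]
contact_force: [-1.1, 0.2, -5.7]
gripper_width: 0.569
time: 36.02
tool_pos: [0.5234, 0.0494, 0.0394]
tool_rot: [-0.0, 0.996, 0.084, -0.0]
contact_force: [-3.1, 0.4, -0.4]
gripper_width: 0.569
```

```bash
python3 -m crank '[[0,0,0.03,0],[0,0,0,0],[0,0,0,0]]'; python3 -m crank '[[0,0,-0.03,0],[0,0,0,0],[0,0,0,0],[0,0,0,0]]' 0.8; python3 -m crank '[[0,0,-0.5,0],[0,0,-1.5,0],[0,0,-3,0],[0,0,-3,0],[0,0,-3,0],[0,-2,-2,0],[0,-3,-2,0],[0,-1,0,0],[0,0,0,0],[0,0,0,0]]';python3 look.py w27 - 0 0; python3 - <<'E'
from plant import manip
from h import *
for n in["scene","side"]:
    f=manip.grab_frame(n);np.save(n+"F.npy",f,allow_pickle=True);cv2.imwrite(f"pics/{n}F.png",f["img"][:,:,::-1])
S=np.load("sideF.npy",allow_pickle=True).item()["img"];cv2.imwrite("pics/zF.png",cv2.resize(S[220:340,240:400],(800,600),interpolation=cv2.INTER_CUBIC)[:,:,::-1])
E
```

```text
time: 36.27
tool_pos: [0.5234, 0.0494, 0.0394]
tool_rot: [-0.0, 0.996, 0.084, -0.0]
contact_force: [-5.6, 0.4, 6.1]
gripper_width: 0.568
time: 36.6
tool_pos: [0.5239, 0.0493, 0.0392]
tool_rot: [0.0, 0.996, 0.084, 0.001]
contact_force: [-0.8, 0.0, 0.2]
gripper_width: 0.801
time: 37.43
tool_pos: [0.5128, 0.1085, 0.1881]
tool_rot: [0.0, 0.996, 0.085, -0.001]
contact_force: [-0.6, -0.5, 0.1]
gripper_width: 0.802
[0.5125 0.108  0.1874] 37.4833 [ 0.07 -0.16  1.89 -0.    1.41 -0.1 ]
```

View pics/w27.png

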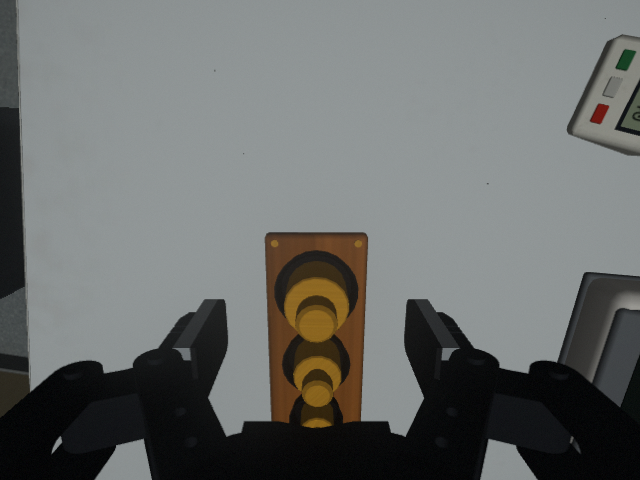

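View pics/zF.png

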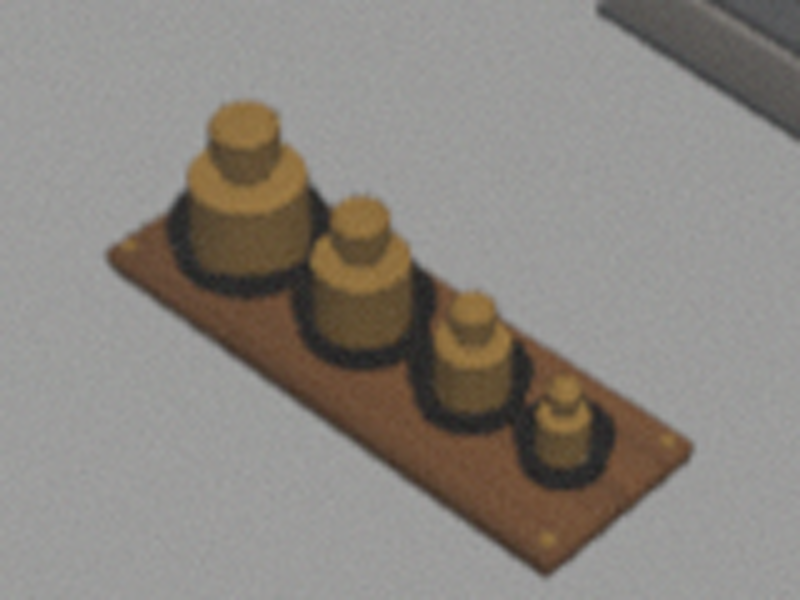

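View pics/sceneF.png

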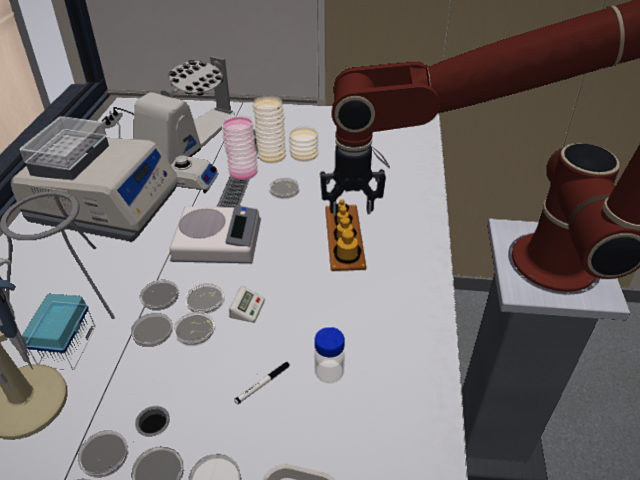

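```bash
python3 - <<'E'
from plant import manip
from h import *
S,D=np.load("s0.npy",allow_pickle=True); F=np.load("sceneF.npy",allow_pickle=True).item()
for n,b in dict(bottle=np.s_[325:385,312:348],timer=np.s_[285:323,228:267],dish=np.s_[175:200,268:300],dish2=np.s_[400:440,130:175]).items():
    print(n,abs(S["img"][b].astype(int)-F["img"][b]).mean().round(2))
print(manip.state()["joint_vel"].round(3)); print(manip.job_done())
E
```

```text
bottle 10.2
timer 6.49
dish 6.22
dish2 5.15
[-0.003  0.001 -0.003  0.002 -0.    -0.   ]
the job is handed in; nothing more can be done
None
```

All four brass weights are upright in their own cups on the stand, ordered from smallest to largest, and the job is handed in. It took about 38 s of the 90 s allowed.

- **Placing:** I gripped the three larger weights by the body. I had aimed for the knob on the smallest, but its finger opening also fits a body grip. Each was lowered in steps of a millimetre or less until the force reading rose as it touched bottom. For the three larger weights, that contact came at the expected cup-floor height. Peak contact force stayed below about 10 N.
- **Smallest weight:** contact came about 0.8 mm lower than I had calculated, which is within measurement noise. The picture after release shows it standing fully in its cup.
- **Last checks:** the final side view shows all four weights upright inside their rims, and none was knocked over.
- **Bystanders:** the bottle, timer and Petri dish look to be in the same place as at the start. The before/after picture difference was about 5–6 grey levels for the timer and dish, as it was for a second dish well away from the work. The bottle's was higher, at about 10. I did not look into that further; I think it is because the weight that stood behind the bottle is gone.

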